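# Shut a meter case and clamp its toggle latch

## Task

Shut and latch the grey meter case that stands ajar on the stockroom bench: press its lid firmly (1 to 2 kg) onto the rubber seal, hook the brass wire bail over the keeper on the lid and draw it in till you feel it seat (its length is screw-adjusted and differs from case to case), then press the red-tipped lever over past centre and firmly home (1 to 2 kg), so that it stays shut by itself. Never load the lid or latch with more than about 3 kg in all, both fingers of a pinch counted together, or they bend; and leave the loose things round the case alone.

Things in the scene. Friction and masses are not known exactly. Their poses are not given: they have to be found in the camera images.
- case: Grey meter case, far too heavy to shift, upright on its hinged edge: 280 mm long (y), 145 thick (x), top 200 mm up. Origin on the bench under the middle of the seam; +x runs from the seam into the fixed back half (0 to 95 mm); the lid half (-50 to 0 when shut) faces -x, to the robot. The latch is on top at y = 0: lever on the back half, keeper on the lid.
- lid (a joint): Lid, hinged at the seam's foot (case x 0, z 20 mm). Positive (rad) leans open to -x, to 0.4; 0 = seam shut. A stiff hinge (3 N at the top) keeps it where put. At about 0.036 it meets the rubber seal, which then pushes back 1.5 to 2 N per 0.001 rad: a firm press of 10 to 20 N takes it to 0.033 to 0.027; let go, it springs back to 0.035. Only the latch draws it further, to -0.01 to 0.022.
- lid_face (a point): On the lid's flat outer face, y = 0, 30 mm below its top edge, 150 mm above the hinge: a good point to push at. Axes as the lid (+x into the case).
- keeper (a point): Seat of the keeper, a dark hook 22 mm wide on the lid's top: the bail bar's centre lies here when hooked, 14.5 mm above the lid's top. Axes as the lid. Its flat floor, 2.5 mm lower, runs 13 mm to -x; on +x a plate leans 25 deg out over it, lip 4.5 mm above the seat. Bring the bar down 2 to 10 mm to -x of it, then draw it +x under the lip (5 to 8 N drag); left short it rises with the lever.
- lever (a joint): Steel latch lever, 26 mm wide, 61 mm from pivot to red tip. 0 = closed, level towards case +x; grows (rad) as it swings up and over towards the lid; 1.57 upright; stop at 1.80. Stays where left (1.5 N at the tip). Its outer face looks up when closed, to -x when upright. With the bail hooked, closing takes 5 to 12 N at the tip, most near 0.9; below 0.2 it is past centre.
- lever_pivot (a point): Middle of the lever's pivot pin (along y), case x +28, z +220 mm, 50 mm to +x of the keeper's seat at lid 0. Axes as the lever: x along it to the tip, z out of its outer face. The bail pin sits on the lever at x +17.6, z -3.7 mm from here. With lever at its stop and lid on the seal the shortest bail reaches 3 mm past clearing the lip. Hooked and drawn in, the lever stands at 0.8 to 1.5.
- lever_tip (a point): On the outer face of the red tip, mid width: 52 mm along and 10.5 mm off the pivot pin. Axes as the lever.
- bail (a joint): Angle of the bail against the lever (rad): 0 = as when latched; positive lifts its bar; stays where left. Elevation above level, pointing to -x: bail - lever - 0.03. A loop of 5 mm brass wire: two straight legs, 39 mm over their outsides, can be pinched from both sides; 34 mm bar across their end, 66 to 72 mm from the bail pin as its screw ferrules are set (not measured; every case differs).
- junction_box: Open square galvanised junction box, 102 x 102 x 42 mm, beside the case; origin under its middle. Leave alone.
- screwdriver: Green-handled screwdriver lying in front of the case, about 200 mm; origin under its middle. Leave alone.
- tape_roll: Black roll of tape lying flat, 68 mm across, 19 mm high; origin under its middle. Leave alone.
- coupling: Aluminium conduit coupling standing on end, 32 mm across, 50 mm high; origin under its middle. Leave alone.
- wrench: Steel wrench lying flat behind the case; origin under its middle. Leave alone.

How it is judged:
On the way, in this order (a step that is already met when the one before it is completed fails the run):
1. the lid is pressed firmly onto its seal (lid joint below 0.033 rad) (value of joint lid below 0.033 rad), for 0.3 s.
2. the bail is swung down over the keeper and drawn in (bail joint below 1.2 rad) while the lever is still up (above 0.5 rad) (value of joint bail below 1.2 rad and value of joint lever above 0.5 rad and value of joint lid below 0.05 rad), for 0.2 s.
3. the lever is past centre and pressed home with at least 6 N, and the bail holds the lid drawn onto its seal (value of joint lever below 0.08 rad and value of joint lid below 0.029 rad and contact force between the fingers and case above 6 N), for 0.2 s.
At the end, for the whole second after the job is handed in: The lever lies home (joint below 0.08 rad) and at rest, the bail lies level with it (joint below 0.1 rad), hooked in the keeper, and holds the lid drawn down on its seal (lid joint below 0.029 rad, the seal beginning at about 0.036) with nothing touching it (value of joint lever below 0.08 rad and value of joint lid below 0.029 rad and value of joint bail below 0.1 rad and velocity of joint lever between -0.1 and 0.1 rad/s and velocity of joint lid between -0.05 and 0.05 rad/s).
It fails at once if the case, lid or latch is pushed, pulled or squeezed with more than 30 N in all (contact force between any of the fingers, the arm and case above 30 N).
It fails at once if another thing on the bench is moved more than 25 mm (distance of any of junction_box, screwdriver, tape_roll, coupling, wrench from where it was at the start of the episode above 0.025 m).
It also fails if it takes over 72 s, if anything falls off the work surface, if the arm or the gripper's body presses on something with over 40 N, if the wrist force passes 120 N, or if a joint passes its speed limit or range.

## Robot

A 6-joint arm with a two-finger parallel gripper is mounted at the origin on the work surface. World frame = base frame: x ahead of the robot, y to its left, z up, the work surface at z = 0. Lengths are in m, angles in rad, forces in N, time in s.
With the tool pointing down it reaches from about 0.35 to 0.975 m from the base axis. Payload 17.4 kg.
Tool frame: the origin (TCP) lies at the very end of the fingers, on their centre line; the grasp point (between the pads) lies 19 mm behind it; z points along the fingers, y is the direction in which the jaws open and shut (so a half turn about z gives the same grasp; the last joint's range is limited). The gripper opens to 85 mm and grips with 20 to 120 N. Pads are 22 mm wide; open, the fingers measure 114 mm over their backs; the gripper's body (76 mm by 85 mm) begins 54 mm behind the grasp point. The pads swing forward as they close: fully open they stand 13 mm farther back than shut.
Start: joints at [-1.152, 0.116, 1.442, -0, 1.584, -0.038], TCP at [0.298, -0.606, 0.231] pointing down, gripper open.
Joint ranges: [-2.83, 2.83], [-0.83, 2.19], [0.07, 2.5], [-1.14, 4.28], [0.01, 3], [-2.97, 2.97]. Speed limits (rad/s): [1.89, 1.89, 2.22, 3.14, 3.14, 3.14].

## Interface

Orientations are given as a unit quaternion [w, x, y, z].
In Python, from workcell import read_state, grab_frame, camera_info, hand_in, search_frame, silhouettes, mark_of gives the robot as it stands.
- The arm moves only by the tool servo_tool, never from a script. Its argument "moves" is a list that holds one entry, the list of rows, each a list of 7 numbers: the shift along the world's x, y, z in m, then the turn, a rotation vector about the world's x, y, z in rad, then the closure in counts, from 0 (fully open) to 255 (shut). A call has 1 to 20 rows; each row is the pose to reach, as a shift and turn from the pose commanded when the call began; what a row does not reach only later rows make up. A row lasts 1/8 s, in which the tool goes at most 62.5 mm and 10.7 degrees, less where a joint would pass 70% of its speed; a pose out of reach is approached as far as the arm can. A call with a gripper value outside its range is refused whole. The fingers move at their own pace and stop on an object; "squeeze" is the grip in N (left out, the last holds). Time passes only in rows, so rows that repeat a pose let the fingers close. It gives the time, the measured TCP pose, the force and the opening at its end, in the units of the state.
- read_state(): the state, without advancing time (a new reading comes with each control period).
- grab_frame(name): name is "side" or "top"; returns the picture (384x512x3 uint8, red, green, blue); there is no depth.
- camera_info(name): a dict with "fx", "fy", "cx", "cy" (pixels), "eye" and "rotation" of the camera in the world. Camera axes: x right, y down, z forward; pixel columns grow to the right and rows downward; lengths in m; the calibration is good to about 2 mm. A picture is of the moment at which its call begins. camera_info takes no time and is no camera call.
- hand_in(): hands the job in, once; it reports no verdict.
Trained networks look in the newest picture that a camera, given by its name, has taken for a name from the list of things; names that differ only in an ending like _2 or _b are one class to them, and where a whole thing is asked for, a point or a joint stands for the part that bears it (a point fixed in the world has none). Each returns a list of dicts, best first, with "conf" (0 to 1); they miss things now and then, are a little off and sometimes report something else, mostly with a low value. They report only what shows in the picture. A call takes as long as a camera call.
- search_frame(query, camera): "centre" ([column, row] in pixels, amid what is visible of it).
- silhouettes(query, camera): "mask" (384x512 bool, what is visible of it) and "centre" ([column, row] in pixels, amid what is visible of it).
- mark_of(query, camera): "centre" ([column, row] in pixels: a listed point, or the origin of a listed thing).
The state is a dict: "time": time; "qpos": joint angles; "qvel": joint speeds; "effort": joint torques, N m; "tcp_pos": TCP position; "orientation": TCP orientation; "wrist_force": force on the tool from outside, world axes, zero at the start; "torque": the same for the moment, N m; "grip_width": opening from 0.0 (shut) to 1.0 (fully open).
Only numpy, scipy, OpenCV 4.12 (cv2) and the standard library are available. Lean on these libraries where they do the work, as an engineer would, in place of code of your own. Each camera call takes 0.05 s, during which the arm holds its last target.

## Working session

There is one attempt and no reset: what is moved stays moved. The work goes in short steps, Python scripts to look and compute and a tool call to move; the robot and the scene stay as the last step left them, time stands still between calls to the robot, and variables do not carry over. Pictures are saved under pics/ and viewed, and the job is handed in when it is done.

Besides the shell and the picture viewer there is one more tool, called as name(argument=value, ...) on one line, values as JSON. servo_tool: Moves the arm, as the interface text tells. Its arguments: {"type":"object","properties":{"moves":{"type":"array"},"squeeze":{"type":"number"}},"required":["moves"]}

```bash
ls; mkdir -p pics; python3 - <<'E'
from workcell import *
import cv2
s=read_state();print(s)
for c in("side","top"):
    im=grab_frame(c);cv2.imwrite(f"pics/{c}0.png",im[:,:,::-1]);print(c,camera_info(c))
E
```

```text
pics
{'time': 0.0, 'qpos': array([-1.15180491e+00,  1.16497108e-01,  1.44230681e+00,  7.87663587e-06,
        1.58397951e+00, -3.77843125e-02]), 'qvel': array([ 0.00123312,  0.00145387, -0.00140479,  0.00076932, -0.00324086,
       -0.00094959]), 'effort': array([-8.94870591e-04, -7.31971765e+01, -6.32492924e+01, -2.90361513e-04,
        6.12100397e-03, -2.46432421e-05]), 'tcp_pos': array([ 0.29763591, -0.60561513,  0.23052887]), 'orientation': array([-5.85351745e-04,  9.74032477e-01,  2.26407552e-01, -1.08930513e-04]), 'wrist_force': array([ 0.53810582,  0.62459652, -0.31788806]), 'torque': array([ 0.03236239,  0.05125616, -0.02174426]), 'grip_width': 0.9995619991174121}
side {'fx': 383.05411200209784, 'fy': 383.05411200209784, 'cx': 249.78959416579457, 'cy': 190.07825430130686, 'eye': array([ 0.36247265, -0.13918414,  0.99980741]), 'rotation': array([-0.15072583,  0.91897102, -0.35936096,  0.06028007])}
top {'fx': 382.32366444205024, 'fy': 382.32366444205024, 'cx': 257.5607466694069, 'cy': 189.4979721117396, 'eye': array([0.47560438, 0.06302093, 1.06191083]), 'rotation': array([-0.02487525,  0.71475775, -0.69818786,  0.03219148])}
```

View pics/side0.png

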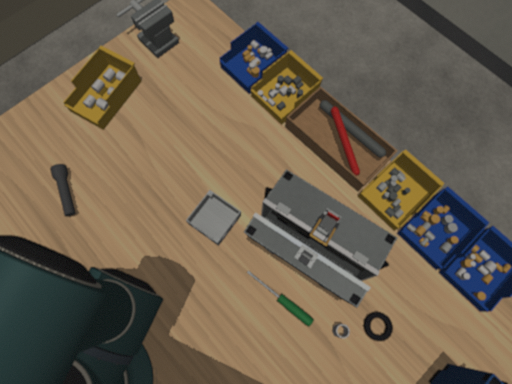

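View pics/top0.png

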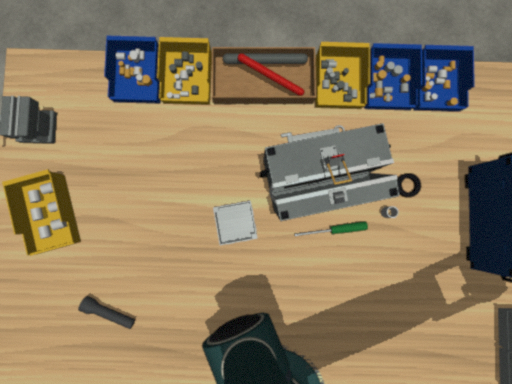

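```bash
cat > h.py <<'E'
import numpy as np, cv2
from workcell import *
from scipy.spatial.transform import Rotation as R
def cam(c):
    i=camera_info(c);q=i["rotation"]
    if np.shape(q)==(4,): M=R.from_quat([q[1],q[2],q[3],q[0]]).as_matrix()
    else: M=np.array(q)
    return i,M
def ray(c,px):
    i,M=cam(c);d=M@np.array([(px[0]-i["cx"])/i["fx"],(px[1]-i["cy"])/i["fy"],1.]);return np.array(i["eye"]),d/np.linalg.norm(d)
def proj(c,P):
    i,M=cam(c);p=M.T@(np.array(P)-i["eye"]);return np.array([i["cx"]+i["fx"]*p[0]/p[2],i["cy"]+i["fy"]*p[1]/p[2]])
def tri(p1,p2):
    a,d=ray("side",p1);b,e=ray("top",p2)
    A=np.stack([d,-e],1);t=np.linalg.lstsq(A,b-a,rcond=None)[0]
    return (a+t[0]*d+b+t[1]*e)/2, np.linalg.norm(a+t[0]*d-b-t[1]*e)
def onz(c,px,z):
    a,d=ray(c,px);return a+d*(z-a[2])/d[2]
E
python3 - <<'E'
from h import *
for q in ["case","lid_face","keeper","lever_pivot","lever_tip"]:
    r={}
    for c in("side","top"):
        m=mark_of(q,c);r[c]=m[0] if m else None
        print(q,c,[(x["centre"],round(x["conf"],2)) for x in m[:3]])
    if r["side"] and r["top"]: print("  ",tri(r["side"]["centre"],r["top"]["centre"]))
for q in ["bail","lid","lever"]:
    for c in("side","top"):
        m=silhouettes(q,c);print(q,c,[(x["centre"],round(x["conf"],2),x["mask"].sum()) for x in m[:3]])
E
```

```text
case side [([307.0, 252.4], 0.94)]
case top []
lid_face side [([299.9, 268.7], 0.64)]
lid_face top [([336.9, 209.7], 0.66)]
   (array([ 0.50895541, -0.13490377,  0.16844976]), np.float64(0.009544123188171844))
keeper side [([308.4, 259.5], 0.71)]
keeper top [([339.7, 200.1], 0.95), ([315.5, 133.7], 0.3)]
   (array([ 0.5294642 , -0.13376615,  0.20156281]), np.float64(0.009048041496773027))
lever_pivot side [([322.2, 224.5], 0.71)]
lever_pivot top [([334.9, 162.9], 0.57), ([235.3, 221.5], 0.4)]
   (array([ 0.59958854, -0.10824207,  0.24324365]), np.float64(0.00943274049055552))
lever_tip side [([331.2, 219.2], 0.96)]
lever_tip top [([334.9, 155.1], 0.86)]
   (array([ 0.62065042, -0.11128769,  0.23601904]), np.float64(0.0032809675366917415))
bail side [([317.5, 238.6], 0.54, np.int64(145))]
bail top [([346.9, 172.0], 0.5, np.int64(161))]
lid side [([304.8, 261.5], 0.57, np.int64(3453))]
lid top [([333.4, 194.1], 0.96, np.int64(3502))]
lever side [([326.3, 223.1], 0.87, np.int64(316)), ([341.4, 331.0], 0.62, np.int64(191))]
lever top [([334.0, 163.9], 0.75, np.int64(315)), ([332.4, 196.6], 0.15, np.int64(3378))]
```

```bash
python3 - <<'E'
from h import *
a=cv2.imread("pics/side0.png")[165:310,235:405];cv2.imwrite("pics/s0z.png",cv2.resize(a,None,fx=4.6,fy=4.1,interpolation=cv2.INTER_CUBIC))
a=cv2.imread("pics/top0.png")[115:230,255:405];cv2.imwrite("pics/t0z.png",cv2.resize(a,None,fx=5,fy=5,interpolation=cv2.INTER_CUBIC))
E
```

```text
(no output)
```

View pics/s0z.png

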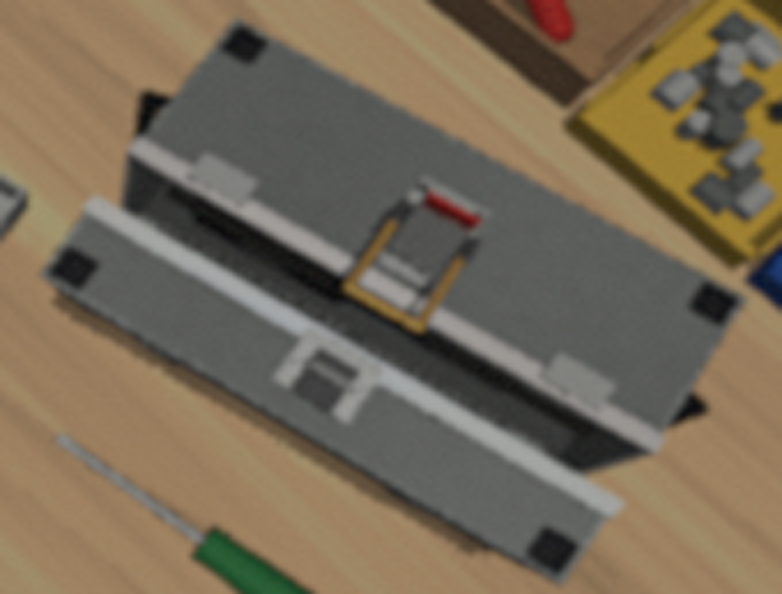

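View pics/t0z.png

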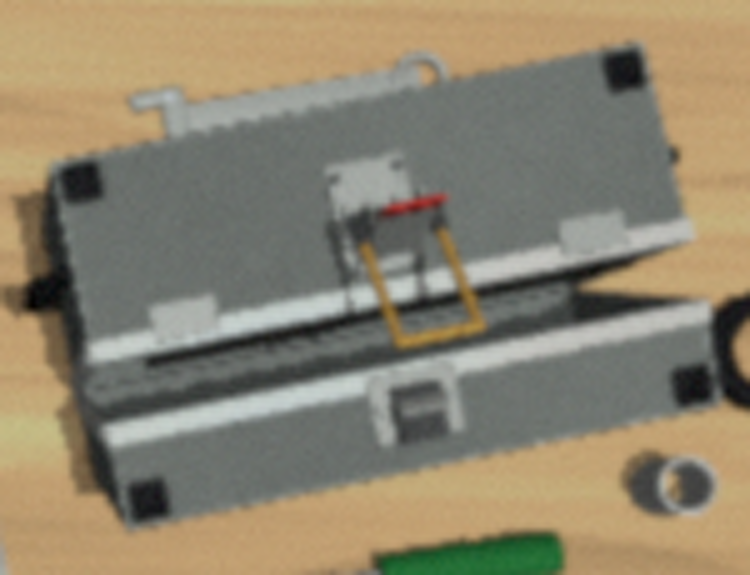

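```bash
cat > model.py <<'E'
from h import *
def Rz(a): c,s=np.cos(a),np.sin(a);return np.array([[c,-s,0],[s,c,0],[0,0,1]])
def case2w(p,P): return np.array([p[0],p[1],0])+Rz(p[2])@np.array(P)
def lid2c(th,P): # P in case coords when shut
    d=np.array(P)-[0,0,.02]; c,s=np.cos(th),np.sin(th) # lean to -x: (0,0,1)->(-s,0,c)
    return np.array([c*d[0]-s*d[2],d[1],s*d[0]+c*d[2]+.02])
def lev2c(l,P): # lever x axis: (cos l,0,sin l); z axis: (-sin l,0,cos l)
    c,s=np.cos(l),np.sin(l);return np.array([.028+c*P[0]-s*P[2],P[1],.22+s*P[0]+c*P[2]])
def bar2c(l,b,L,y=0):
    p=lev2c(l,[.0176,y,-.0037]);e=b-l-.03
    return p+np.array([-np.cos(e)*L,0,np.sin(e)*L])
KEEP=[-.022,0,.2145]; FACE=[-.05,0,.17]
E
cat > fit.py <<'E'
from model import *
from scipy.optimize import least_squares
ob=[]
def add(kind,P,s,t,w=1): ob.append((kind,P,s,t,w))
add('c',[.095,.14,.2],(286.7,169.9),(265.4,148))
add('c',[.095,-.14,.2],(396.5,238.2),(384,124))
add('c',[0,.14,.2],(263.3,200.4),(272.6,186.6))
add('c',[0,-.14,.2],(377.4,274.8),(393.4,162.6))
add('l',[0,.14,.2],(254.6,213.8),(276,203))
add('l',[0,-.14,.2],(369.8,289.4),(397,176))
add('l',[-.05,.14,.2],(244.8,233.3),(281,220))
add('l',[-.05,-.14,.2],(357.2,306),(399,195))
add('l',KEEP,(308.4,259.5),(339.7,200.1))
add('t',[.052,0,.0105],(331.2,219.2),(334.9,155.1))
add('b',.017,(310,235.2),(335.4,183.6))
add('b',-.017,(326.7,245.5),(351.4,180))
def f(v):
    p=v[:3];o=[]
    for k,P,s,t,w in ob:
        C={'c':lambda:np.array(P),'l':lambda:lid2c(v[3],P),'t':lambda:lev2c(v[4],P),'b':lambda:bar2c(v[4],v[5],.069,P)}[k]()
        W=case2w(p,C)
        if s is not None:o+=list(w*(proj("side",W+np.r_[v[6:8],0])-s))
        if t is not None:o+=list(w*(proj("top",W-np.r_[v[6:8],0])-t))
    return np.array(o+list(v[6:8]/.001*.5))
if __name__=="__main__":
    r=least_squares(f,[.57,-.11,.2,.15,1.6,2,0,0],loss='soft_l1')
    print(np.round(r.x,4));print(np.round(f(r.x)[:-2].reshape(-1,4),1))
    p=r.x[:3]
    for n,C in [('face',lid2c(r.x[3],FACE)),('keeper',lid2c(r.x[3],KEEP)),('keep0.035',lid2c(.035,KEEP)),('tip',lev2c(r.x[4],[.052,0,.0105])),('pivot',lev2c(0,[0,0,0])),('bar',bar2c(r.x[4],r.x[5],.069))]: print(n,np.round(case2w(p,C),4))
E
python3 fit.py
```

```text
[ 5.8190e-01 -1.1810e-01  2.3100e-01  1.6830e-01  1.3377e+00  1.9147e+00
 -4.0000e-04 -8.0000e-04]
[[-0.3 -0.9 -0.7 -0.8]
 [ 1.8 -0.3 -0.4 -1.4]
 [-0.2  2.1  0.9  1.1]
 [-0.3  1.  -0.1  0. ]
 [ 0.8  0.1  0.2 -2.2]
 [-0.  -1.  -1.1 -0.4]
 [-2.2 -0.  -0.5  2.2]
 [-0.3  3.5  0.6  1.9]
 [-2.8 -0.7  0.1 -1.9]
 [ 1.4 -1.2  2.9  2. ]
 [ 1.1  0.3  0.  -0. ]
 [-0.4 -0.2 -0.1  0.2]]
face [ 0.5095 -0.1351  0.1595]
keeper [ 0.5291 -0.1305  0.2081]
keep0.035 [ 0.5539 -0.1247  0.2136]
tip [ 0.6109 -0.1113  0.273 ]
pivot [ 0.6092 -0.1117  0.22  ]
bar [ 0.5593 -0.1234  0.2722]
```

```bash
cat > plan.py <<'E'
from model import *
CASE=[.5819,-.1181,.231]
def tgt(theta,yaw=.231):
    # tool: x' axis along case x (tilted), pointing fwd-down by theta from vertical
    Rd=Rz(yaw)@np.diag([1,-1,-1.])       # tool down, x along case x
    ax=np.array([-np.sin(yaw),np.cos(yaw),0])
    return R.from_rotvec(-theta*ax).as_matrix()@Rd
def cur():
    s=read_state();q=s["orientation"];return s,R.from_quat([q[1],q[2],q[3],q[0]]).as_matrix()
def turn(theta,yaw=.231):
    s,R0=cur();return R.from_matrix(tgt(theta,yaw)@R0.T).as_rotvec()
def w(C): return case2w(CASE,C)
E
python3 - <<'E'
from plan import *
s,R0=cur();t=s["tcp_pos"]
print("turn",np.round(turn(np.pi/4),3))
for n,C in [("pre",[-.16,0,.162]),]: print(n,w(C),np.round(w(C)-t,4))
E
```

```text
turn [ 0.265 -0.741 -0.214]
pre [ 0.42614993 -0.15473217  0.162     ] [ 0.1284  0.4511 -0.0693]
```

servo_tool(moves=[[[0,0.03,0.06,0,0,0,255],[0.03,0.09,0.09,0.04,-0.12,-0.04,255],[0.05,0.15,0.09,0.08,-0.24,-0.07,255],[0.08,0.21,0.09,0.12,-0.36,-0.11,255],[0.1,0.27,0.09,0.17,-0.48,-0.14,255],[0.11,0.33,0.09,0.21,-0.6,-0.18,255],[0.12,0.39,0.07,0.265,-0.741,-0.214,255],[0.12,0.45,0.04,0.265,-0.741,-0.214,255],[0.12,0.45,0.0,0.265,-0.741,-0.214,255],[0.12,0.45,-0.03,0.265,-0.741,-0.214,255]]], squeeze=20)

```text
time: 2.15
tcp_pos: [0.4174, -0.154, 0.1997]
orientation: [-0.044, 0.918, 0.108, 0.38]
wrist_force: [0.2, -0.2, 0.7]
grip_width: 0.001
```

```bash
python3 - <<'E'
from plan import *
s,R0=cur();print(s["time"],s["tcp_pos"],s["qpos"],s["wrist_force"],s["grip_width"]);print(turn(np.pi/4), "z",R0[:,2])
im=grab_frame("side");cv2.imwrite("pics/s1.png",im[:,:,::-1])
cv2.imwrite("pics/s1z.png",cv2.resize(im[130:330,160:426,::-1],None,fx=3,fy=3,interpolation=cv2.INTER_CUBIC))
E
```

```text
2.15 [ 0.41742828 -0.15403289  0.19967413] [-0.83109736 -0.79333152  2.32258678  0.70877817  1.25111683  0.40194326] [ 0.15825723 -0.22634808  0.74087177] 0.000704670371540557
[ 0.00117447  0.00039829 -0.00205977] z [ 0.68827211  0.16248017 -0.70702313]
```

View pics/s1z.png

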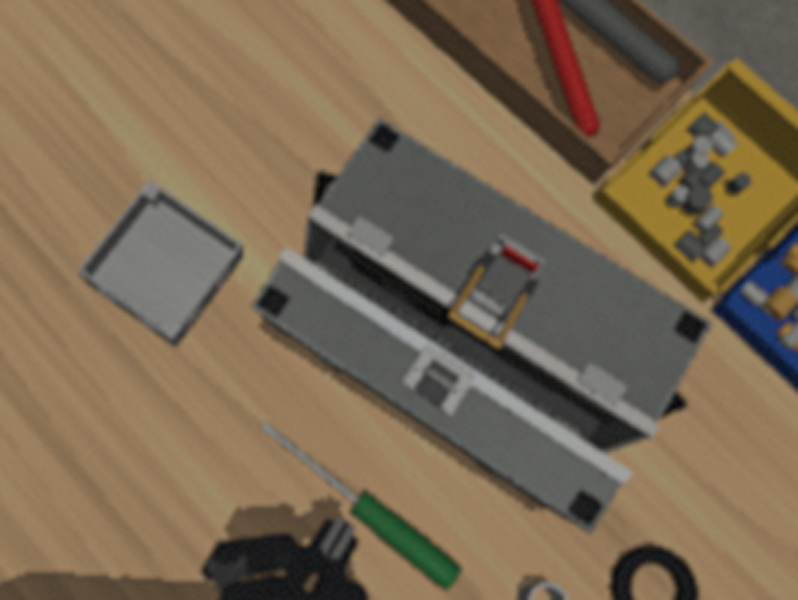

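```bash
python3 - <<'E'
from plan import *
s,R0=cur();t=s["tcp_pos"]
for x in(-.095,-.07,-.0625): print(x,np.round(w([x,0,.162])-t,4))
E
```

```text
-0.095 [ 0.0726  0.0143 -0.0339]
-0.07 [ 0.0969  0.02   -0.0339]
-0.0625 [ 0.1042  0.0217 -0.0339]
```

servo_tool(moves=[[[0.05,0.007,-0.02,0,0,0,255],[0.072,0.014,-0.034,0,0,0,255],[0.072,0.014,-0.034,0,0,0,255],[0.076,0.015,-0.034,0,0,0,255],[0.08,0.016,-0.034,0,0,0,255],[0.084,0.017,-0.034,0,0,0,255],[0.084,0.017,-0.034,0,0,0,255]]])

```text
time: 3.08
tcp_pos: [0.5018, -0.1389, 0.1675]
orientation: [-0.044, 0.918, 0.107, 0.38]
wrist_force: [-0.4, 0.0, -0.6]
grip_width: 0.001
```

servo_tool(moves=[[[0.002,0.0,-0.004,0,0,0,255],[0.004,0.001,-0.004,0,0,0,255],[0.006,0.0014,-0.004,0,0,0,255],[0.006,0.0014,-0.004,0,0,0,255]]])

```text
time: 3.58
tcp_pos: [0.5078, -0.1374, 0.1634]
orientation: [-0.044, 0.918, 0.107, 0.38]
wrist_force: [-1.6, -1.6, 2.9]
grip_width: 0.005
```

servo_tool(moves=[[[0.002,0.0005,0,0,0,0,255],[0.004,0.001,0,0,0,0,255],[0.006,0.0014,0,0,0,0,255],[0.006,0.0014,0,0,0,0,255]]])

```text
time: 4.08
tcp_pos: [0.5139, -0.136, 0.1635]
orientation: [-0.044, 0.918, 0.107, 0.38]
wrist_force: [-1.8, -0.6, 0.9]
grip_width: -0.003
```

servo_tool(moves=[[[0.0015,0.0003,0,0,0,0,255],[0.003,0.0007,0,0,0,0,255],[0.0045,0.001,0,0,0,0,255],[0.0045,0.001,0,0,0,0,255]]])

```text
time: 4.58
tcp_pos: [0.5183, -0.135, 0.1635]
orientation: [-0.044, 0.918, 0.106, 0.38]
wrist_force: [-2.4, -0.9, 1.4]
grip_width: -0.002
```

servo_tool(moves=[[[0.001,0.0002,0,0,0,0,255],[0.002,0.0005,0,0,0,0,255],[0.003,0.0007,0,0,0,0,255],[0.003,0.0007,0,0,0,0,255]]])

```text
time: 5.08
tcp_pos: [0.5213, -0.1343, 0.1634]
orientation: [-0.044, 0.918, 0.106, 0.38]
wrist_force: [-3.8, -1.1, 1.8]
grip_width: 0.002
```

```bash
python3 - <<'E'
from plan import *
for c in("side","top"):
    im=grab_frame(c)[:,:,::-1];cv2.imwrite(f"pics/{c}2.png",im)
    a=im[165:310,235:405] if c=="side" else im[115:230,255:405]
    cv2.imwrite(f"pics/{c}2z.png",cv2.resize(a,None,fx=4.5,fy=4.5,interpolation=cv2.INTER_CUBIC))
E
```

```text
(no output)
```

View pics/side2z.png

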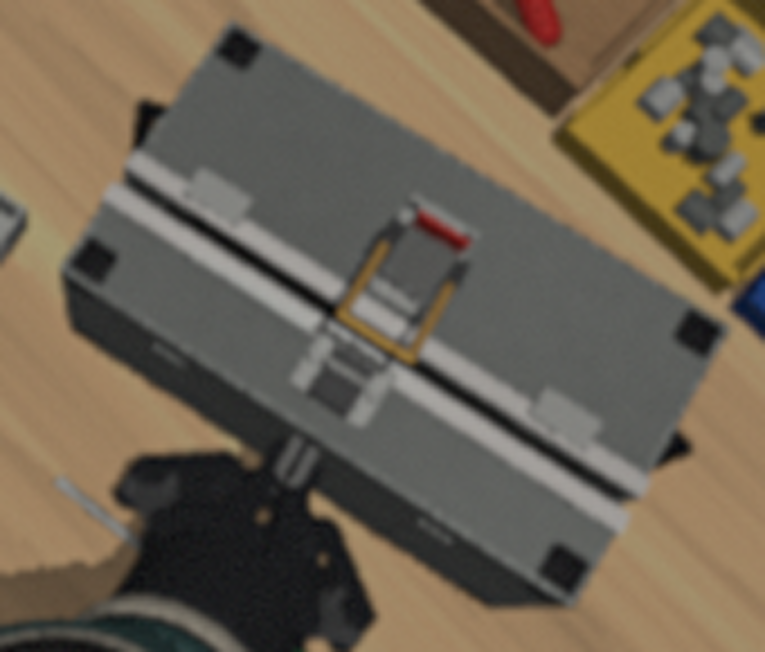

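View pics/top2z.png

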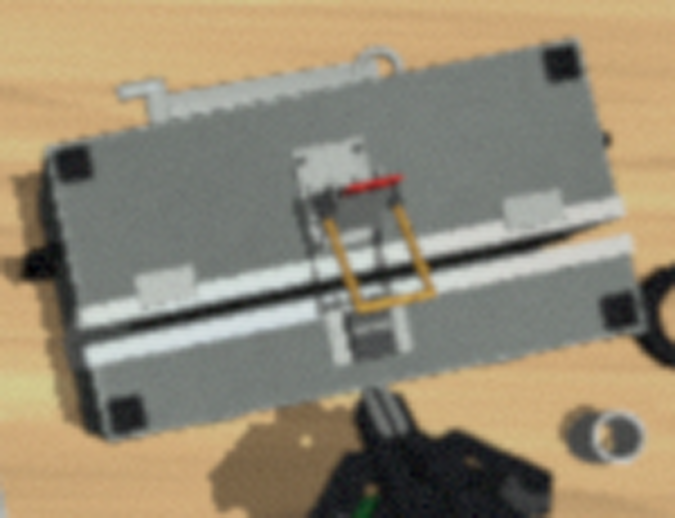

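servo_tool(moves=[[[0.001,0.0002,0,0,0,0,255],[0.002,0.0005,0,0,0,0,255],[0.003,0.0007,0,0,0,0,255],[0.003,0.0007,0,0,0,0,255]]])

```text
time: 5.68
tcp_pos: [0.5243, -0.1336, 0.1636]
orientation: [-0.044, 0.918, 0.107, 0.38]
wrist_force: [-8.4, -0.8, 5.5]
grip_width: 0.003
```

servo_tool(moves=[[[0.0005,0.0001,0,0,0,0,255],[0.0005,0.0001,0,0,0,0,255]]])

```text
time: 5.92
tcp_pos: [0.5247, -0.1336, 0.1637]
orientation: [-0.044, 0.918, 0.107, 0.38]
wrist_force: [-13.7, -1.2, 8.0]
grip_width: 0.001
```

servo_tool(moves=[[[0.0003,0.0001,0.0003,0,0,0,255],[0.0004,0.0001,0.0005,0,0,0,255]]])

```text
time: 6.18
tcp_pos: [0.5249, -0.1335, 0.1638]
orientation: [-0.044, 0.918, 0.107, 0.38]
wrist_force: [-16.2, -2.9, 6.4]
grip_width: -0.003
```

servo_tool(moves=[[[0.0002,0.0,0.0004,0,0,0,255],[0.0002,0.0,0.0004,0,0,0,255],[0.0002,0.0,0.0004,0,0,0,255],[0.0002,0.0,0.0004,0,0,0,255]]])

```text
time: 6.68
tcp_pos: [0.5249, -0.1335, 0.1639]
orientation: [-0.044, 0.918, 0.107, 0.38]
wrist_force: [-15.1, -3.2, 4.8]
grip_width: -0.003
```

servo_tool(moves=[[[0.0003,0.0001,0.0,0,0,0,255],[0.0003,0.0001,0.0,0,0,0,255],[0.0003,0.0001,0.0,0,0,0,255],[0.0003,0.0001,0.0,0,0,0,255]]])

```text
time: 7.18
tcp_pos: [0.5252, -0.1334, 0.1639]
orientation: [-0.044, 0.918, 0.107, 0.38]
wrist_force: [-18.5, -3.1, 6.6]
grip_width: 0.001
```

servo_tool(moves=[[[-0.005,-0.001,0.0,0,0,0,255],[-0.04,-0.009,0.0,0,0,0,255],[-0.06,-0.014,0.04,0,0,0,255],[-0.06,-0.014,0.08,0,0,0,255],[-0.06,-0.014,0.12,0,0,0,255],[-0.06,-0.014,0.15,0,0,0,255]]])

```text
time: 7.92
tcp_pos: [0.4655, -0.1473, 0.3161]
orientation: [-0.044, 0.918, 0.107, 0.381]
wrist_force: [-0.5, -0.2, -0.4]
grip_width: -0.0
```

```bash
python3 - <<'E'
from plan import *
s,_=cur();print(s["tcp_pos"],s["wrist_force"],s["qpos"])
for c in("side","top"):
    im=grab_frame(c)[:,:,::-1];cv2.imwrite(f"pics/{c}3.png",im)
    a=im[165:310,235:405] if c=="side" else im[115:230,255:405]
    cv2.imwrite(f"pics/{c}3z.png",cv2.resize(a,None,fx=4.5,fy=4.5,interpolation=cv2.INTER_CUBIC))
for q in ["lid_face","keeper","lever_pivot","lever_tip"]:
    for c in("side","top"):
        m=mark_of(q,c)
        print(q,c,[(x["centre"],round(x["conf"],2)) for x in m[:3]])
E
```

```text
[ 0.46552545 -0.14728121  0.31609247] [-0.52145132 -0.16283769 -0.41379723] [-0.70775168 -0.70161586  2.09070371  0.63722753  1.28236794  0.59562713]
lid_face side [([302.7, 261.1], 0.93)]
lid_face top [([335.3, 199.9], 0.86)]
keeper side [([313.4, 249.3], 0.62)]
keeper top [([334.4, 187.4], 0.83), ([388.6, 212.5], 0.57), ([410.0, 184.9], 0.32)]
lever_pivot side [([325.1, 222.9], 0.59)]
lever_pivot top [([332.6, 164.3], 0.77)]
lever_tip side []
lever_tip top [([334.8, 154.0], 0.64), ([337.2, 190.2], 0.61)]
```

View pics/side3z.png

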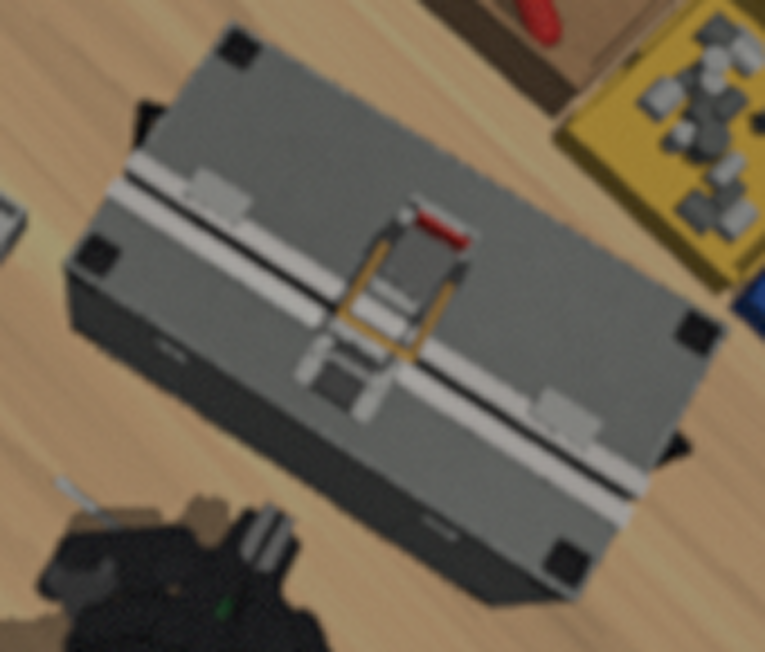

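View pics/top3z.png

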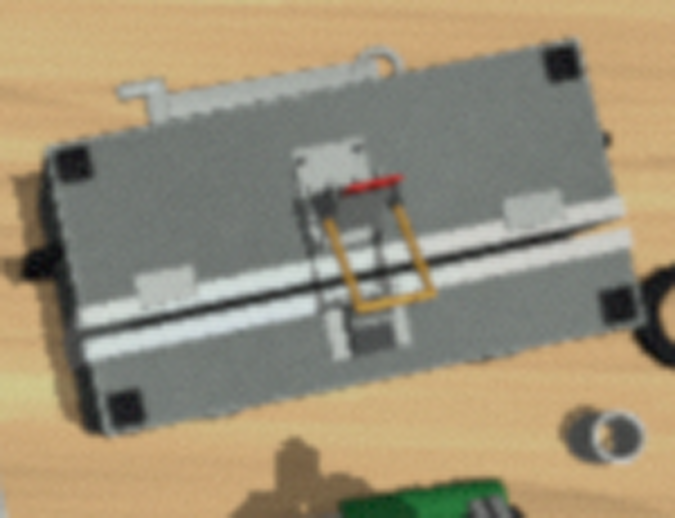

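```bash
cat > fit2.py <<'E'
from model import *
from scipy.optimize import least_squares
def fit(ob,lid=.035,verbose=1,caselock=None):
    def f(v):
        p=v[:3] if caselock is None else caselock;o=[]
        for k,P,s,t,w in ob:
            C={'c':lambda:np.array(P),'l':lambda:lid2c(lid,P),'t':lambda:lev2c(v[3],P),'b':lambda:bar2c(v[3],v[4],v[5],P)}[k]()
            W=case2w(p,C)
            if s is not None:o+=list(w*(proj("side",W+np.r_[v[6:9]])-s))
            if t is not None:o+=list(w*(proj("top",W-np.r_[v[6:9]])-t))
        return np.array(o+list(v[6:9]/.001*.3))
    r=least_squares(f,[.58,-.12,.23,1.3,1.9,.069,0,0,0],bounds=([0,-1,-1,-.1,-1,.066,-.004,-.004,-.004],[1,1,1,1.8,3.2,.072,.004,.004,.004]),x_scale=[.01,.01,.1,.1,.1,.01,.001,.001,.001])
    if verbose: print(np.round(r.x,4),"cost",r.cost);print(np.round(f(r.x)[:-3].reshape(-1,4),1))
    return r
base=[('c',[.095,.14,.2],(287.2,169.9),(265.7,148.3),1),('c',[.095,-.14,.2],(396.6,237.2),(383.4,123.9),1),
('c',[0,.14,.2],(263.9,198.8),(273.2,187.9),1),('c',[0,-.14,.2],(378.3,275),(393.4,161),1),
('l',[0,.14,.2],(259,206.1),(274.6,193.2),1),('l',[0,-.14,.2],(373.2,281.2),(395.4,168.3),1),
('l',[-.05,.14,.2],(249.4,223.2),(279,211.7),1),('l',[-.05,-.14,.2],(362.8,298.8),(398.3,187.9),1)]
E
python3 - <<'E'
from fit2 import *
ob=base+[('t',[.058,0,.008],(333.2,216.1),(337.9,155.9),1),('b',.017,(310.6,234.6),(335,183.2),1),('b',-.017,(326.6,244.6),(351.4,180.1),1)]
r=fit(ob)
for lv in (1.2,1.35,1.5,1.65):
  W=case2w(r.x[:3],lev2c(lv,[.058,0,.008]));print(lv,W,proj("side",W+r.x[6:9]),proj("top",W-r.x[6:9]))
E
```

```text
[ 5.8060e-01 -1.1790e-01  2.2730e-01  1.3464e+00  1.9231e+00  6.6000e-02
  2.0000e-04 -1.0000e-04 -2.0000e-04] cost 31.305317045775823
[[-1.1 -1.1 -0.6 -0.5]
 [ 1.1  0.9  0.7 -0.3]
 [-1.2  3.5  0.4  0.5]
 [-1.9  0.9  0.2  2.7]
 [ 2.1 -1.5 -0.4 -2.1]
 [ 1.7 -2.7 -1.2 -1.9]
 [-1.2  0.  -0.3  1.1]
 [ 0.1  0.7  0.7 -0.1]
 [ 0.3 -0.2  0.4  0.2]
 [ 0.4 -0.1  0.3  0.3]
 [-0.5 -0.3 -0.3  0.1]]
1.2 [ 0.62107216 -0.10854205  0.27695713] [335.50642249 212.63719168] [337.30416316 152.26493497]
1.35 [ 0.61263108 -0.11049402  0.27834401] [333.41861607 216.00412809] [338.36399158 156.19046215]
1.5 [ 0.60408286 -0.11247076  0.27842061] [331.143838   219.61694077] [339.29892223 160.2869956 ]
1.65 [ 0.59561947 -0.11442788  0.2771852 ] [328.74293023 223.37850658] [340.08299563 164.44280693]
```

```bash
sed -i 's/^CASE=.*/CASE=[.581,-.118,.229]/' plan.py; python3 - <<'E'
from plan import *
s,R0=cur();t=s["tcp_pos"]
print("turn",np.round(turn(0,.229),3))
for C in ([.065,0,.36],[.065,0,.262],[.034,0,.262]): print(C,np.round(w(C)-t,4))
E
```

```text
turn [-0.179  0.764 -0.002]
[0.065, 0, 0.36] [0.1788 0.044  0.0466]
[0.065, 0, 0.262] [ 0.1788  0.044  -0.0514]
[0.034, 0, 0.262] [ 0.1486  0.037  -0.0514]
```

servo_tool(moves=[[[0.0,0.0,0.04,-0.04,0.15,0,255],[0.03,0.01,0.06,-0.07,0.3,0,255],[0.08,0.02,0.06,-0.1,0.45,0,255],[0.13,0.03,0.06,-0.14,0.6,0,255],[0.179,0.044,0.06,-0.179,0.764,-0.002,255],[0.179,0.044,0.04,-0.179,0.764,-0.002,255],[0.179,0.044,0.0,-0.179,0.764,-0.002,255],[0.179,0.044,-0.03,-0.179,0.764,-0.002,255],[0.179,0.044,-0.05,-0.179,0.764,-0.002,255],[0.179,0.044,-0.05,-0.179,0.764,-0.002,255]]])

```text
time: 9.68
tcp_pos: [0.6442, -0.1033, 0.2629]
orientation: [-0.0, 0.993, 0.114, -0.001]
wrist_force: [-0.6, -0.1, 1.1]
grip_width: 0.001
```

```bash
python3 - <<'E'
from plan import *
s,_=cur();print(s["tcp_pos"],s["wrist_force"],s["qpos"])
for c in("side","top"):
    im=grab_frame(c)[:,:,::-1];cv2.imwrite(f"pics/{c}4.png",im)
    a=im[165:310,235:405] if c=="side" else im[115:230,255:405]
    cv2.imwrite(f"pics/{c}4z.png",cv2.resize(a,None,fx=4.5,fy=4.5,interpolation=cv2.INTER_CUBIC))
E
```

```text
[ 0.64424863 -0.10326156  0.2629351 ] [-0.56306383 -0.11227633  1.07559097] [-1.98002759e-01  6.15241138e-02  1.44885165e+00 -4.44585513e-05
  1.63250951e+00  1.14369468e+00]
```

View pics/side4z.png

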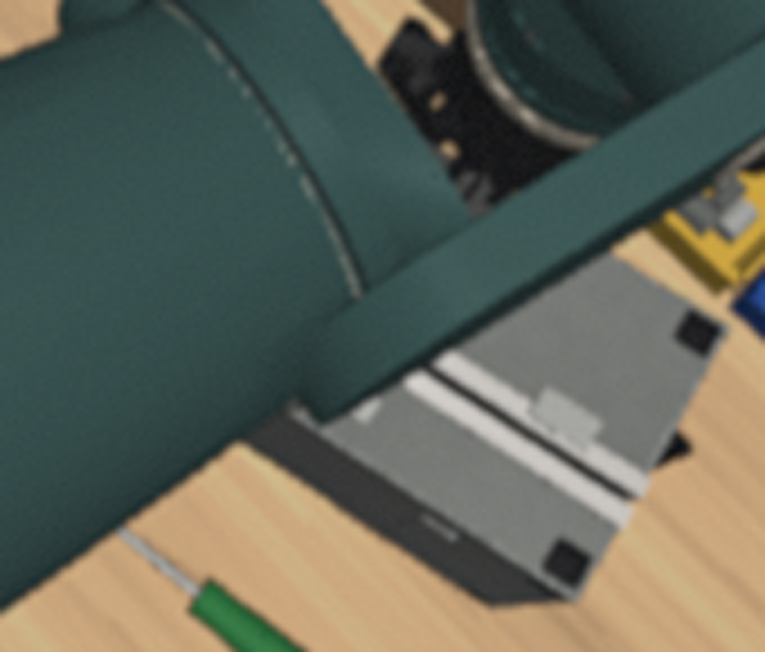

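View pics/top4z.png

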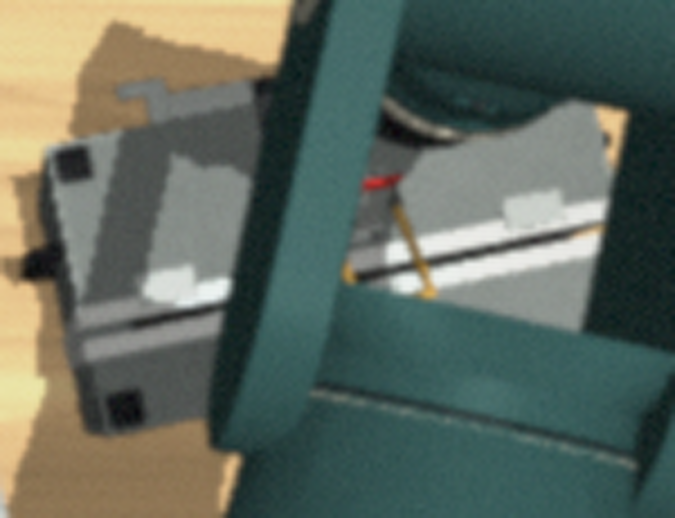

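servo_tool(moves=[[[-0.005,-0.001,0,0,0,0,255],[-0.01,-0.002,0,0,0,0,255],[-0.014,-0.003,0,0,0,0,255],[-0.018,-0.004,0,0,0,0,255],[-0.018,-0.004,0,0,0,0,255]]])

```text
time: 10.4
tcp_pos: [0.6264, -0.1074, 0.2644]
orientation: [0.0, 0.993, 0.114, 0.001]
wrist_force: [0.7, 0.8, 0.9]
grip_width: -0.002
```

servo_tool(moves=[[[-0.003,-0.001,0,0,0,0,255],[-0.006,-0.0014,0,0,0,0,255],[-0.006,-0.0014,0,0,0,0,255]]])

```text
time: 10.78
tcp_pos: [0.6204, -0.1088, 0.2642]
orientation: [0.0, 0.993, 0.114, 0.0]
wrist_force: [0.3, -0.4, 0.2]
grip_width: 0.002
```

servo_tool(moves=[[[-0.003,-0.0007,0,0,0,0,255],[-0.006,-0.0014,0,0,0,0,255],[-0.006,-0.0014,0,0,0,0,255]]])

```text
time: 11.15
tcp_pos: [0.6144, -0.1102, 0.2642]
orientation: [0.0, 0.993, 0.114, 0.0]
wrist_force: [-0.3, 0.3, -1.1]
grip_width: 0.0
```

```bash
python3 - <<'E'
from plan import *
s,_=cur();print(s["tcp_pos"],s["wrist_force"],s["torque"])
for c in("top",):
    im=grab_frame(c)[:,:,::-1];cv2.imwrite(f"pics/{c}5.png",im)
    a=im[115:230,255:405]
    cv2.imwrite(f"pics/{c}5z.png",cv2.resize(a,None,fx=4.5,fy=4.5,interpolation=cv2.INTER_CUBIC))
E
```

```text
[ 0.61435138 -0.11018565  0.26420645] [-0.30062089  0.3142242  -1.05323564] [-0.02539299  0.02122    -0.00629456]
```

View pics/top5z.png

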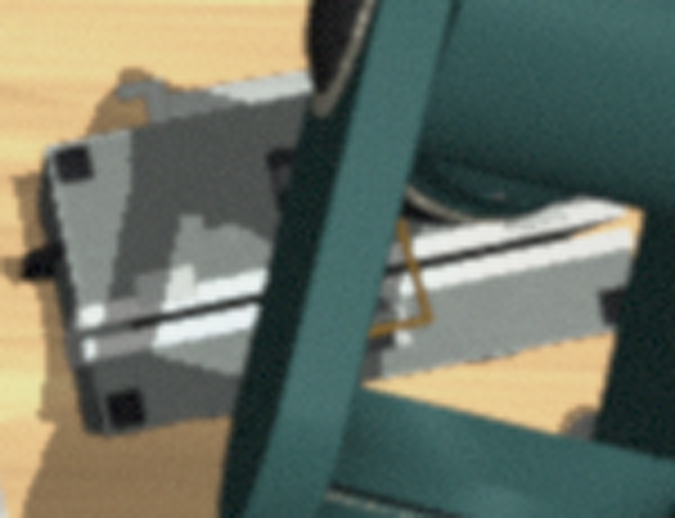

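```bash
python3 - <<'E'
from plan import *
for lv in (1.35,1.45,1.5,1.55,1.6,1.65,1.7,1.8):
  for L in(.066,): 
    C=bar2c(lv,1.923,L,-.017);print(lv,np.round(C,4),proj("top",w(C)).round(1), "barrel", np.round(lev2c(lv,[.045,0,0])[0],4))
E
```

```text
1.35 [-0.021  -0.017   0.2705] [351.2 180. ] barrel 0.0379
1.45 [-0.0258 -0.017   0.2653] [351.1 182.4] barrel 0.0334
1.5 [-0.028  -0.017   0.2626] [351.  183.6] barrel 0.0312
1.55 [-0.0301 -0.017   0.2597] [350.8 184.7] barrel 0.0289
1.6 [-0.032  -0.017   0.2568] [350.7 185.7] barrel 0.0267
1.65 [-0.0338 -0.017   0.2537] [350.5 186.6] barrel 0.0244
1.7 [-0.0354 -0.017   0.2506] [350.3 187.5] barrel 0.0222
1.8 [-0.0381 -0.017   0.2441] [349.8 189. ] barrel 0.0178
```

```bash
python3 - <<'E'
from plan import *
s,R0=cur();t=s["tcp_pos"]
for C in ([.046,0,.36],[-.043,0,.36],[-.043,0,.27],[-.043,0,.218]): print(C,np.round(w(C)-t,4))
E
```

```text
[0.046, 0, 0.36] [0.0114 0.0026 0.0958]
[-0.043, 0, 0.36] [-0.0753 -0.0176  0.0958]
[-0.043, 0, 0.27] [-0.0753 -0.0176  0.0058]
[-0.043, 0, 0.218] [-0.0753 -0.0176 -0.0462]
```

servo_tool(moves=[[[0.011,0.003,0,0,0,0,255],[0.011,0.003,0.04,0,0,0,255],[0.011,0.003,0.09,0,0,0,255],[-0.03,-0.007,0.096,0,0,0,255],[-0.075,-0.0176,0.096,0,0,0,255],[-0.075,-0.0176,0.05,0,0,0,255],[-0.075,-0.0176,0.01,0,0,0,255],[-0.075,-0.0176,0.01,0,0,0,255]]])

```text
time: 12.2
tcp_pos: [0.5392, -0.1274, 0.2717]
orientation: [-0.001, 0.993, 0.114, -0.002]
wrist_force: [0.6, -0.3, 0.4]
grip_width: 0.001
```

```bash
python3 - <<'E'
from plan import *
s,_=cur();print(s["tcp_pos"],s["wrist_force"],s["torque"])
for c in("side","top"):
    im=grab_frame(c)[:,:,::-1];cv2.imwrite(f"pics/{c}6.png",im)
    a=im[165:310,235:405] if c=="side" else im[115:230,255:405]
    cv2.imwrite(f"pics/{c}6z.png",cv2.resize(a,None,fx=4.5,fy=4.5,interpolation=cv2.INTER_CUBIC))
E
```

```text
[ 0.53919988 -0.12737811  0.27167889] [ 0.56815321 -0.26076615  0.37587149] [-0.0010936  -0.02232966  0.00361897]
```

View pics/side6z.png

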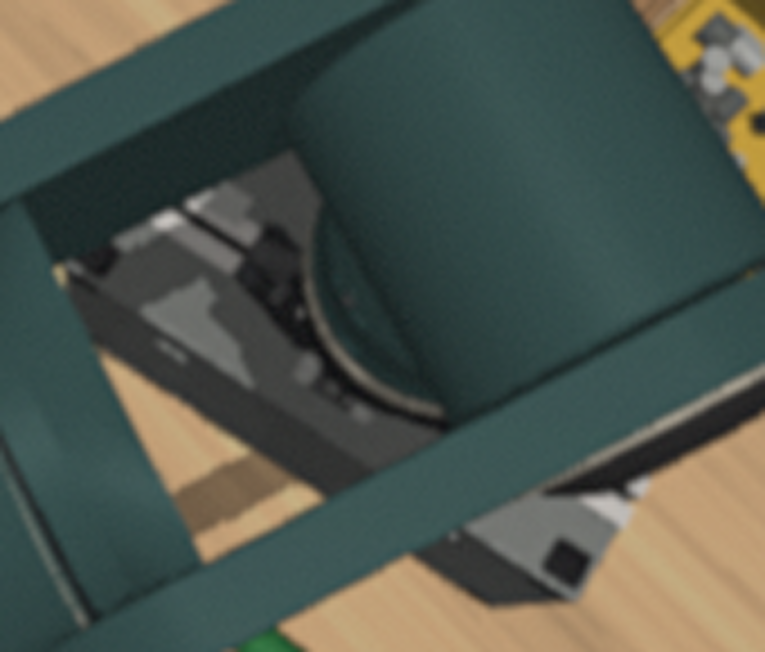

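View pics/top6z.png

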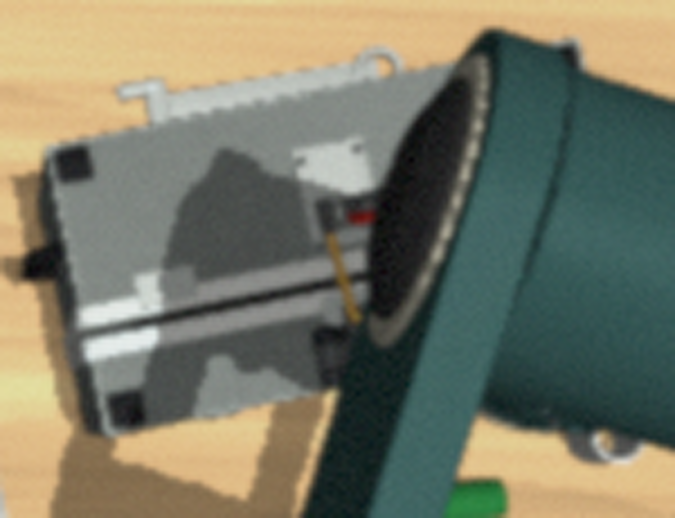

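servo_tool(moves=[[[0,0,-0.006,0,0,0,255],[0,0,-0.012,0,0,0,255],[0,0,-0.018,0,0,0,255],[0,0,-0.022,0,0,0,255],[0,0,-0.026,0,0,0,255],[0,0,-0.026,0,0,0,255]]])

```text
time: 13.05
tcp_pos: [0.5392, -0.1278, 0.2477]
orientation: [0.0, 0.993, 0.114, -0.0]
wrist_force: [-2.3, -1.0, 0.3]
grip_width: 0.0
```

servo_tool(moves=[[[0,0,0.01,0,0,0,255],[0,0,0.022,0,0,0,255],[0.0078,0.0018,0.022,0,0,0,255],[0.0078,0.0018,0.015,0,0,0,255],[0.0078,0.0018,0.01,0,0,0,255],[0.0078,0.0018,0.005,0,0,0,255],[0.0078,0.0018,0.0,0,0,0,255],[0.0078,0.0018,0.0,0,0,0,255]]])

```text
time: 14.05
tcp_pos: [0.5473, -0.1259, 0.2477]
orientation: [0.0, 0.993, 0.114, 0.0]
wrist_force: [0.1, -0.1, -0.1]
grip_width: -0.001
```

```bash
python3 - <<'E'
from plan import *
for c in("side","top"):
    im=grab_frame(c)[:,:,::-1];cv2.imwrite(f"pics/{c}7.png",im)
    a=im[185:285,275:365] if c=="side" else im[135:215,300:380]
    cv2.imwrite(f"pics/{c}7z.png",cv2.resize(a,None,fx=6,fy=6,interpolation=cv2.INTER_CUBIC))
E
```

```text
(no output)
```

View pics/side7z.png

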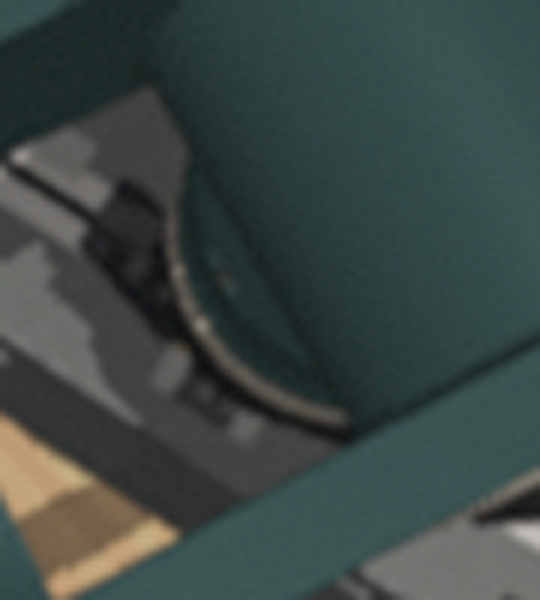

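View pics/top7z.png

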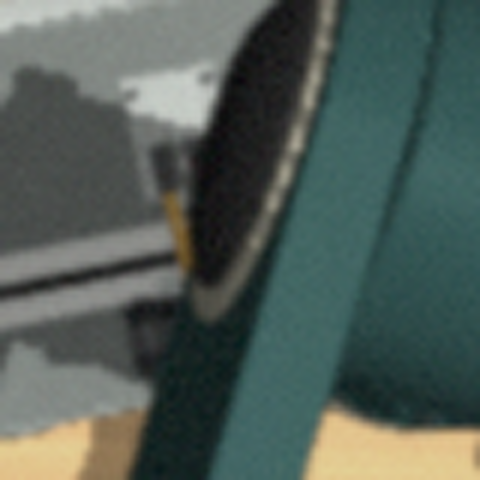

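servo_tool(moves=[[[0,0,-0.003,0,0,0,255],[0,0,-0.006,0,0,0,255],[0,0,-0.009,0,0,0,255],[0,0,-0.012,0,0,0,255]]])

```text
time: 14.65
tcp_pos: [0.5474, -0.1259, 0.2359]
orientation: [0.0, 0.993, 0.114, 0.0]
wrist_force: [-0.3, 0.0, 1.3]
grip_width: -0.003
```

servo_tool(moves=[[[0,0,-0.003,0,0,0,255],[0,0,-0.006,0,0,0,255],[0,0,-0.009,0,0,0,255],[0,0,-0.009,0,0,0,255]]])

```text
time: 15.15
tcp_pos: [0.5473, -0.1259, 0.2269]
orientation: [0.0, 0.993, 0.114, 0.0]
wrist_force: [0.2, -0.8, 0.7]
grip_width: -0.004
```

servo_tool(moves=[[[0,0,-0.003,0,0,0,255],[0,0,-0.005,0,0,0,255],[0,0,-0.007,0,0,0,255],[0,0,-0.007,0,0,0,255]]])

```text
time: 15.65
tcp_pos: [0.5474, -0.1259, 0.22]
orientation: [0.0, 0.993, 0.114, 0.0]
wrist_force: [-0.7, 0.3, 1.5]
grip_width: -0.002
```

Lift and move back toward the robot to look.

servo_tool(moves=[[[0,0,0.03,0,0,0,255],[-0.01,-0.02,0.09,0,0,0,255],[-0.04,-0.08,0.12,0,0,0,255],[-0.07,-0.14,0.12,0,0,0,255],[-0.1,-0.2,0.12,0,0,0,255],[-0.13,-0.25,0.12,0,0,0,255]]])

```text
time: 16.4
tcp_pos: [0.4242, -0.3636, 0.3404]
orientation: [0.0, 0.993, 0.114, 0.001]
wrist_force: [1.3, -0.2, 0.5]
grip_width: 0.0
```

```bash
python3 - <<'E'
from plan import *
s,_=cur();print(s["tcp_pos"],s["qpos"])
for c in("side","top"):
    im=grab_frame(c)[:,:,::-1];cv2.imwrite(f"pics/{c}8.png",im)
    a=im[185:285,265:365] if c=="side" else im[135:215,295:375]
    cv2.imwrite(f"pics/{c}8z.png",cv2.resize(a,None,fx=6,fy=6,interpolation=cv2.INTER_CUBIC))
E
```

```text
[ 0.42420917 -0.36363521  0.34037666] [-7.54495577e-01 -1.45589773e-01  1.52570429e+00  3.48040324e-04
  1.76025565e+00  5.87088049e-01]
```

View pics/side8z.png

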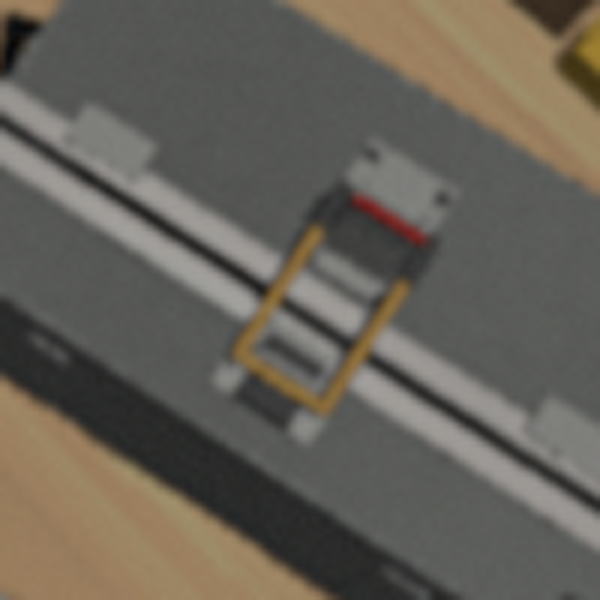

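View pics/top8z.png

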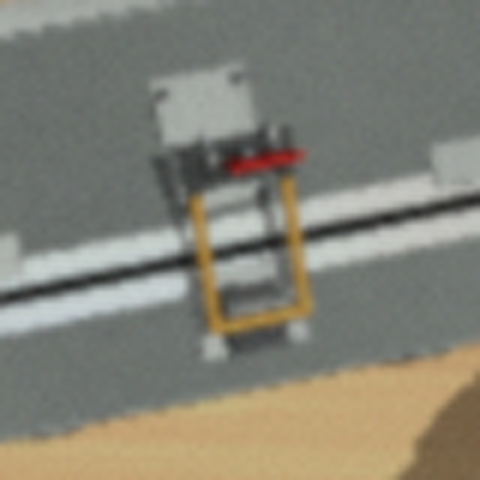

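```bash
python3 - <<'E'
from fit2 import *
ob=base+[('t',[.058,0,.008],(330.3,221.5),(339.2,162),1),('b',.017,(305,243.8),(330.7,189.7),1),('b',-.017,(318.8,253),(346.3,186.3),1)]
r=fit(ob,verbose=1); v=r.x
print(bar2c(v[3],v[4],v[5]), lid2c(.035,KEEP))
E
```

```text
[ 5.8070e-01 -1.1800e-01  2.2740e-01  1.5627e+00  1.2317e+00  6.6000e-02
  3.0000e-04 -0.0000e+00 -2.0000e-04] cost 31.41751918469542
[[-1.  -1.1 -0.6 -0.5]
 [ 1.2  0.9  0.8 -0.3]
 [-1.1  3.4  0.5  0.5]
 [-1.8  0.8  0.3  2.7]
 [ 2.2 -1.6 -0.3 -2.1]
 [ 1.8 -2.8 -1.1 -1.9]
 [-1.1  0.  -0.2  1.1]
 [ 0.2  0.6  0.7 -0.1]
 [-0.1 -0.4  0.5  0. ]
 [-0.4 -0.1  0.1  0.1]
 [-0.1 -0.  -0.7  0.5]]
[-0.02990379  0.          0.21426039] [-0.02879264  0.          0.21361104]
```

```bash
python3 - <<'E'
from plan import *
s,R0=cur();t=s["tcp_pos"]
for C in ([.048,0,.36],[.048,0,.264],[.034,0,.264],[.025,0,.264]): print(C,np.round(w(C)-t,4))
E
```

```text
[0.048, 0, 0.36] [0.2052 0.2589 0.0202]
[0.048, 0, 0.264] [ 0.2052  0.2589 -0.0758]
[0.034, 0, 0.264] [ 0.1915  0.2557 -0.0758]
[0.025, 0, 0.264] [ 0.1828  0.2537 -0.0758]
```

servo_tool(moves=[[[0.03,0.04,0.02,0,0,0,255],[0.07,0.08,0.02,0,0,0,255],[0.11,0.12,0.02,0,0,0,255],[0.15,0.16,0.02,0,0,0,255],[0.18,0.21,0.02,0,0,0,255],[0.205,0.259,0.02,0,0,0,255],[0.205,0.259,-0.03,0,0,0,255],[0.205,0.259,-0.076,0,0,0,255],[0.205,0.259,-0.076,0,0,0,255],[0.198,0.257,-0.076,0,0,0,255],[0.192,0.256,-0.076,0,0,0,255],[0.19,0.2555,-0.076,0,0,0,255],[0.188,0.255,-0.076,0,0,0,255]]])

```text
time: 18.12
tcp_pos: [0.6134, -0.1072, 0.2651]
orientation: [0.0, 0.993, 0.114, 0.001]
wrist_force: [2.5, 0.0, 1.7]
grip_width: 0.0
```

servo_tool(moves=[[[-0.002,-0.0005,0,0,0,0,255],[-0.004,-0.001,0,0,0,0,255],[-0.004,-0.001,0,0,0,0,255]]])

```text
time: 18.5
tcp_pos: [0.6093, -0.108, 0.2641]
orientation: [0.0, 0.993, 0.114, 0.0]
wrist_force: [1.3, 0.2, 1.8]
grip_width: 0.001
```

servo_tool(moves=[[[-0.0015,-0.0004,0,0,0,0,255],[-0.003,-0.0007,0,0,0,0,255],[-0.003,-0.0007,0,0,0,0,255]]])

```text
time: 18.88
tcp_pos: [0.6062, -0.1087, 0.264]
orientation: [0.0, 0.993, 0.114, 0.0]
wrist_force: [0.9, -0.1, -1.1]
grip_width: -0.002
```

servo_tool(moves=[[[-0.001,-0.0002,0,0,0,0,255],[-0.002,-0.0005,0,0,0,0,255],[-0.002,-0.0005,0,0,0,0,255]]])

```text
time: 19.25
tcp_pos: [0.6043, -0.1092, 0.2642]
orientation: [0.0, 0.993, 0.114, 0.0]
wrist_force: [2.3, 0.9, -0.0]
grip_width: -0.001
```

servo_tool(moves=[[[-0.001,-0.0002,0,0,0,0,255],[-0.0015,-0.0003,0,0,0,0,255],[-0.0015,-0.0003,0,0,0,0,255]]])

```text
time: 19.62
tcp_pos: [0.6028, -0.1095, 0.2642]
orientation: [0.0, 0.993, 0.114, 0.0]
wrist_force: [2.0, 0.0, -0.8]
grip_width: 0.002
```

servo_tool(moves=[[[-0.001,-0.0002,0,0,0,0,255],[-0.0015,-0.0003,0,0,0,0,255],[-0.0015,-0.0003,0,0,0,0,255]]])

```text
time: 20.0
tcp_pos: [0.6022, -0.1096, 0.2643]
orientation: [0.0, 0.993, 0.115, 0.002]
wrist_force: [11.4, 1.4, -2.2]
grip_width: 0.0
```

servo_tool(moves=[[[0.004,0.001,0,0,0,0,255],[0.014,0.003,0.02,0,0,0,255],[0.01,0.0,0.08,0,0,0,255],[-0.03,-0.05,0.08,0,0,0,255],[-0.07,-0.1,0.08,0,0,0,255],[-0.12,-0.15,0.08,0,0,0,255],[-0.16,-0.2,0.08,0,0,0,255],[-0.18,-0.25,0.08,0,0,0,255]]])

```text
time: 21.0
tcp_pos: [0.4211, -0.3576, 0.3449]
orientation: [0.001, 0.993, 0.114, 0.001]
wrist_force: [1.7, 0.5, 0.3]
grip_width: 0.001
```

```bash
python3 - <<'E'
from plan import *
s,_=cur();print(s["tcp_pos"],s["qpos"])
for c in("side","top"):
    im=grab_frame(c)[:,:,::-1];cv2.imwrite(f"pics/{c}9.png",im)
    a=im[185:285,265:365] if c=="side" else im[135:215,295:375]
    cv2.imwrite(f"pics/{c}9z.png",cv2.resize(a,None,fx=6,fy=6,interpolation=cv2.INTER_CUBIC))
E
```

```text
[ 0.42105179 -0.35759005  0.34488831] [-7.50296452e-01 -1.58908868e-01  1.53030956e+00  8.50118844e-05
  1.76871172e+00  5.91322728e-01]
```

View pics/side9z.png

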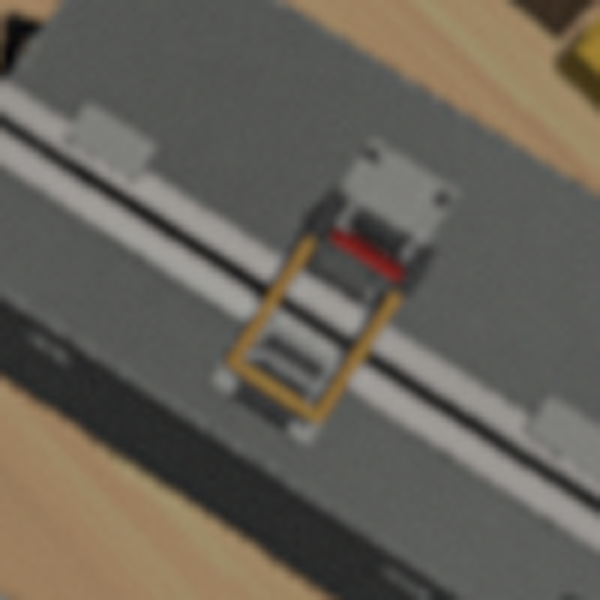

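View pics/top9z.png

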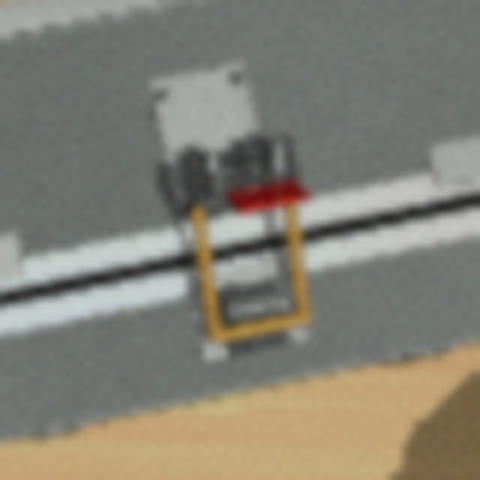

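```bash
python3 - <<'E'
from fit2 import *
P=[.5807,-.118,.2274]
for z in(.2138,.218,.222):
  r=[onz("side",(303.7,245.3),z),onz("side",(318,254.2),z),onz("top",(330.3,190.8),z),onz("top",(346.3,188.3),z)]
  print(z,[np.round(Rz(P[2]).T@(a-[P[0],P[1],0])*1000,1)[:2] for a in r])
print(bar2c(1.8,1.4,.066),lid2c(.035,KEEP),[ (L,np.round(bar2c(1.8,1.8+.03-np.arcsin((.238-.2138)/L),L),4)) for L in(.066,.068,.07,.072)])
E
```

```text
0.2138 [array([-33.4,  16.7]), array([-32.5, -17.2]), array([-32.1,  18.5]), array([-33.8, -17.8])]
0.218 [array([-34.4,  16.8]), array([-33.5, -17. ]), array([-32.2,  19.4]), array([-34. , -16.7])]
0.222 [array([-35.3,  16.8]), array([-34.4, -16.7]), array([-32.4,  20.3]), array([-34.1, -15.7])]
[-0.03238726  0.          0.21046689] [-0.02879264  0.          0.21361104] [(0.066, array([-0.0338,  0.    ,  0.2138])), (0.068, array([-0.0359,  0.    ,  0.2138])), (0.07, array([-0.0381,  0.    ,  0.2138])), (0.072, array([-0.0402,  0.    ,  0.2138]))]
```

```bash
sed -i 's/^CASE=.*/CASE=[.5807,-.118,.2274]/' plan.py; python3 - <<'E'
from plan import *
s,R0=cur();t=s["tcp_pos"]
for C in ([-.056,0,.30],[-.056,0,.215],[-.050,0,.215]): print(C,np.round(w(C)-t,4))
E
```

```text
[-0.056, 0, 0.3] [ 0.1061  0.2299 -0.0438]
[-0.056, 0, 0.215] [ 0.1061  0.2299 -0.1288]
[-0.05, 0, 0.215] [ 0.112   0.2312 -0.1288]
```

servo_tool(moves=[[[0.02,0.05,0,0,0,0,255],[0.05,0.1,0,0,0,0,255],[0.075,0.15,0,0,0,0,255],[0.09,0.2,0,0,0,0,255],[0.106,0.23,-0.02,0,0,0,255],[0.106,0.23,-0.06,0,0,0,255],[0.106,0.23,-0.1,0,0,0,255],[0.106,0.23,-0.115,0,0,0,255],[0.106,0.23,-0.122,0,0,0,255],[0.106,0.23,-0.13,0,0,0,255],[0.106,0.23,-0.13,0,0,0,255]]])

```text
time: 22.48
tcp_pos: [0.529, -0.1267, 0.2145]
orientation: [0.0, 0.993, 0.114, 0.001]
wrist_force: [1.0, -0.5, 1.0]
grip_width: 0.004
```

servo_tool(moves=[[[0.001,-0.003,0,0,0,0,255],[0.002,-0.0028,0,0,0,0,255],[0.003,-0.0025,0,0,0,0,255],[0.003,-0.0025,0,0,0,0,255]]])

```text
time: 22.98
tcp_pos: [0.532, -0.129, 0.2142]
orientation: [0.0, 0.993, 0.114, 0.0]
wrist_force: [-0.5, 0.1, 1.0]
grip_width: -0.0
```

servo_tool(moves=[[[0.001,0.0002,0,0,0,0,255],[0.002,0.0005,0,0,0,0,255],[0.003,0.0007,0,0,0,0,255],[0.003,0.0007,0,0,0,0,255]]])

```text
time: 23.48
tcp_pos: [0.535, -0.1283, 0.2141]
orientation: [0.0, 0.993, 0.114, 0.0]
wrist_force: [0.0, 0.3, -0.2]
grip_width: 0.001
```

servo_tool(moves=[[[0.001,0.0002,0,0,0,0,255],[0.002,0.0005,0,0,0,0,255],[0.003,0.0007,0,0,0,0,255],[0.003,0.0007,0,0,0,0,255]]])

```text
time: 23.98
tcp_pos: [0.538, -0.1277, 0.2141]
orientation: [0.0, 0.993, 0.114, 0.0]
wrist_force: [0.4, 0.6, -0.4]
grip_width: 0.002
```

servo_tool(moves=[[[0.001,0.0002,0,0,0,0,255],[0.002,0.0005,0,0,0,0,255],[0.002,0.0005,0,0,0,0,255]]])

```text
time: 24.35
tcp_pos: [0.5394, -0.1273, 0.2141]
orientation: [0.0, 0.993, 0.114, -0.0]
wrist_force: [-6.3, -2.4, 1.9]
grip_width: 0.0
```

servo_tool(moves=[[[0.0005,0.0001,0,0,0,0,255],[0.001,0.0002,0,0,0,0,255],[0.001,0.0002,0,0,0,0,255]]])

```text
time: 24.72
tcp_pos: [0.5402, -0.1272, 0.2141]
orientation: [0.0, 0.993, 0.114, -0.001]
wrist_force: [-8.8, -1.3, 1.8]
grip_width: -0.004
```

servo_tool(moves=[[[0.0005,0.0001,0,0,0,0,255],[0.001,0.0002,0,0,0,0,255],[0.001,0.0002,0,0,0,0,255]]])

```text
time: 25.1
tcp_pos: [0.5412, -0.127, 0.2141]
orientation: [0.0, 0.993, 0.114, -0.001]
wrist_force: [-8.4, -2.4, 2.6]
grip_width: 0.001
```

servo_tool(moves=[[[0.0005,0.0001,0,0,0,0,255],[0.001,0.0002,0,0,0,0,255],[0.0015,0.0003,0,0,0,0,255],[0.0015,0.0003,0,0,0,0,255]]])

```text
time: 25.6
tcp_pos: [0.5427, -0.1267, 0.2141]
orientation: [0.0, 0.993, 0.114, -0.001]
wrist_force: [-9.6, -1.5, 2.9]
grip_width: -0.0
```

servo_tool(moves=[[[0.0005,0.0001,0,0,0,0,255],[0.001,0.0002,0,0,0,0,255],[0.001,0.0002,0,0,0,0,255]]])

```text
time: 25.98
tcp_pos: [0.5437, -0.1265, 0.2142]
orientation: [0.0, 0.993, 0.114, -0.001]
wrist_force: [-9.5, -2.3, 3.1]
grip_width: -0.0
```

servo_tool(moves=[[[0.0005,0.0001,0,0,0,0,255],[0.001,0.0002,0,0,0,0,255],[0.001,0.0002,0,0,0,0,255]]])

```text
time: 26.35
tcp_pos: [0.5445, -0.1263, 0.2142]
orientation: [0.0, 0.993, 0.114, -0.001]
wrist_force: [-10.8, -2.1, 4.2]
grip_width: -0.002
```

servo_tool(moves=[[[0.0005,0.0001,0,0,0,0,255],[0.0005,0.0001,0,0,0,0,255]]])

```text
time: 26.6
tcp_pos: [0.5449, -0.1263, 0.2142]
orientation: [0.0, 0.993, 0.114, -0.001]
wrist_force: [-13.8, -2.2, 4.7]
grip_width: -0.0
```

servo_tool(moves=[[[0.0005,0.0001,0,0,0,0,255],[0.0005,0.0001,0,0,0,0,255]]])

```text
time: 26.85
tcp_pos: [0.5452, -0.1262, 0.2142]
orientation: [0.0, 0.993, 0.114, -0.001]
wrist_force: [-14.6, -2.4, 5.7]
grip_width: 0.0
```

servo_tool(moves=[[[0.0005,0.0001,0,0,0,0,255],[0.0005,0.0001,0,0,0,0,255]]])

```text
time: 27.1
tcp_pos: [0.5456, -0.1261, 0.2143]
orientation: [0.0, 0.993, 0.114, -0.001]
wrist_force: [-17.0, -2.0, 6.7]
grip_width: -0.005
```

Seated. Retract and look.

servo_tool(moves=[[[-0.003,-0.0007,0,0,0,0,255],[-0.012,-0.003,0.0,0,0,0,255],[-0.015,-0.004,0.04,0,0,0,255],[-0.03,-0.04,0.1,0,0,0,255],[-0.05,-0.1,0.12,0,0,0,255],[-0.08,-0.15,0.12,0,0,0,255],[-0.11,-0.2,0.12,0,0,0,255],[-0.12,-0.23,0.12,0,0,0,255]]])

```text
time: 28.1
tcp_pos: [0.4248, -0.3578, 0.3344]
orientation: [0.001, 0.994, 0.113, 0.001]
wrist_force: [0.6, 0.1, 0.2]
grip_width: -0.001
```

```bash
python3 - <<'E'
from plan import *
s,_=cur();print(s["tcp_pos"],s["qpos"])
for c in("side","top"):
    im=grab_frame(c)[:,:,::-1];cv2.imwrite(f"pics/{c}10.png",im)
    a=im[185:285,265:365] if c=="side" else im[135:215,295:375]
    cv2.imwrite(f"pics/{c}10z.png",cv2.resize(a,None,fx=6,fy=6,interpolation=cv2.INTER_CUBIC))
E
```

```text
[ 0.42483563 -0.35779586  0.33443724] [-7.45932639e-01 -1.53683746e-01  1.54241894e+00  1.14587910e-04
  1.75138001e+00  5.97779575e-01]
```

View pics/side10z.png

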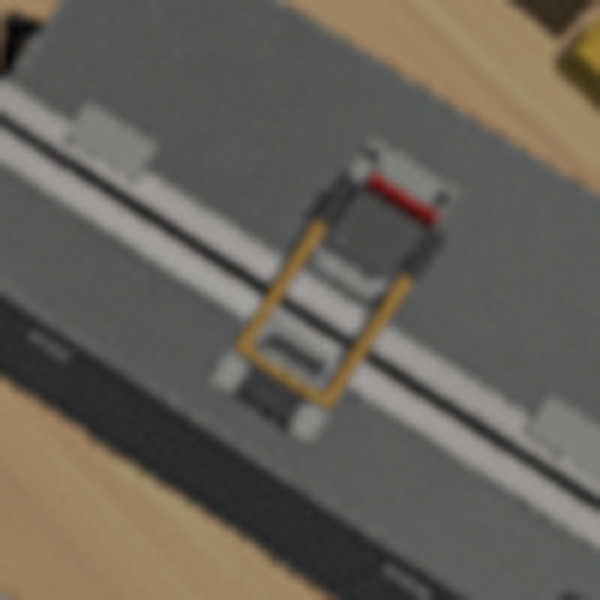

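View pics/top10z.png

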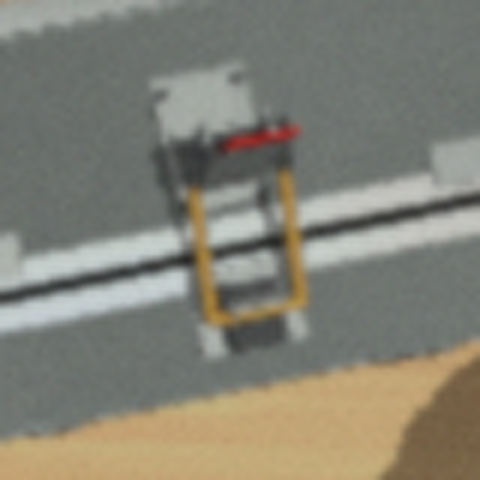

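```bash
python3 - <<'E'
from plan import *
s,R0=cur();t=s["tcp_pos"]
print("turn45",np.round(turn(np.pi/4,.2274),3))
for C in ([-.06,0,.33],[.004,0,.266]): print(C,np.round(w(C)-t,4))
E
```

```text
turn45 [ 0.177 -0.765  0.002]
[-0.06, 0, 0.33] [ 0.097   0.2267 -0.0038]
[0.004, 0, 0.266] [ 0.1594  0.2411 -0.0678]
```

servo_tool(moves=[[[0.0,0.05,0.04,0.03,-0.15,0,255],[0.02,0.1,0.04,0.07,-0.3,0,255],[0.04,0.15,0.04,0.11,-0.46,0,255],[0.06,0.2,0.04,0.14,-0.61,0,255],[0.08,0.226,0.03,0.177,-0.765,0.002,255],[0.097,0.227,0.0,0.177,-0.765,0.002,255],[0.13,0.234,-0.035,0.177,-0.765,0.002,255],[0.159,0.241,-0.068,0.177,-0.765,0.002,255],[0.159,0.241,-0.068,0.177,-0.765,0.002,255]]])

```text
time: 29.32
tcp_pos: [0.586, -0.113, 0.2626]
orientation: [-0.045, 0.918, 0.107, 0.379]
wrist_force: [-0.3, -0.1, -0.2]
grip_width: -0.001
```

```bash
python3 - <<'E'
from plan import *
s,R0=cur();print(s["tcp_pos"],s["wrist_force"],s["qpos"],R0[:,2])
d=Rz(CASE[2]).T@(s["tcp_pos"]-[CASE[0],CASE[1],0]);print("case",d)
for c in("side","top"):
    im=grab_frame(c)[:,:,::-1];cv2.imwrite(f"pics/{c}11.png",im)
    a=im[165:285,245:365] if c=="side" else im[115:215,275:375]
    cv2.imwrite(f"pics/{c}11z.png",cv2.resize(a,None,fx=5,fy=5,interpolation=cv2.INTER_CUBIC))
E
```

```text
[ 0.5859587  -0.11298785  0.2625737 ] [-0.27820306 -0.13463362 -0.24115587] [-0.45311457 -0.45438447  2.02705229  0.56266256  0.99272328  0.71370074] [ 0.68565833  0.16306085 -0.70942499]
case [0.00625328 0.00369756 0.2625737 ]
```

View pics/side11z.png

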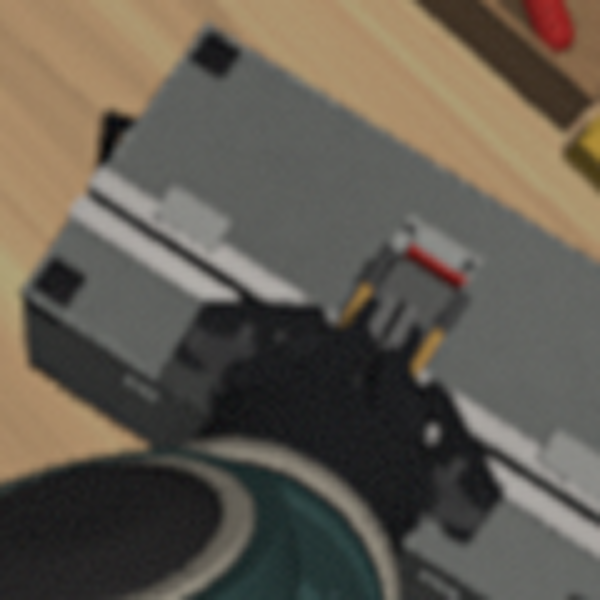

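```bash
cat > path.py <<'E'
from plan import *
def tcp(l):
    if l>.785: return lev2c(l,[.055,0,.0105])-np.array([.0064,0,.0064]), np.pi/4
    return lev2c(l,[.047,0,.0105]), max(l,0)
if __name__=="__main__":
    s,R0=cur();t=s["tcp_pos"]
    print("case",Rz(CASE[2]).T@(t-[CASE[0],CASE[1],0]))
    for l in (1.45,1.4,1.3,1.2,1.1,1.0,.9,.8,.7,.6,.5,.4,.3,.2,.1,.05,0,-.03):
        C,th=tcp(l); print(l,np.round(w(C)-t,4),np.round(turn(th,CASE[2]),3),np.round(C,4))
E
python3 path.py
```

```text
case [0.00576885 0.00262274 0.26665913]
1.45 [0.0123 0.0002 0.0028] [ 0.002  0.001 -0.004] [0.0178 0.     0.2695]
1.4 [0.015  0.0008 0.0029] [ 0.002  0.001 -0.004] [0.0206 0.     0.2696]
1.3 [0.0205 0.002  0.0027] [ 0.002  0.001 -0.004] [0.0262 0.     0.2694]
1.2 [0.0259 0.0033 0.002 ] [ 0.002  0.001 -0.004] [0.0317 0.     0.2687]
1.1 [0.0312 0.0045 0.0007] [ 0.002  0.001 -0.004] [0.0372 0.     0.2674]
1.0 [ 0.0364  0.0057 -0.0011] [ 0.002  0.001 -0.004] [0.0425 0.     0.2656]
0.9 [ 0.0413  0.0069 -0.0034] [ 0.002  0.001 -0.004] [0.0476 0.     0.2632]
0.8 [ 0.046   0.008  -0.0063] [ 0.002  0.001 -0.004] [0.0524 0.     0.2604]
0.7 [ 0.0507  0.009  -0.0084] [-0.018  0.084 -0.004] [0.0572 0.     0.2583]
0.6 [ 0.0543  0.0099 -0.0115] [-0.04   0.182 -0.004] [0.0609 0.     0.2552]
0.5 [ 0.0575  0.0106 -0.0149] [-0.063  0.279 -0.004] [0.0642 0.     0.2517]
0.4 [ 0.0604  0.0113 -0.0187] [-0.086  0.376 -0.004] [0.0672 0.     0.248 ]
0.3 [ 0.063   0.0119 -0.0227] [-0.108  0.474 -0.004] [0.0698 0.     0.2439]
0.2 [ 0.0651  0.0124 -0.027 ] [-0.131  0.571 -0.004] [0.072  0.     0.2396]
0.1 [ 0.0668  0.0128 -0.0315] [-0.154  0.669 -0.004] [0.0737 0.     0.2351]
0.05 [ 0.0675  0.0129 -0.0338] [-0.165  0.717 -0.004] [0.0744 0.     0.2328]
0 [ 0.068   0.0131 -0.0362] [-0.177  0.766 -0.004] [0.075  0.     0.2305]
-0.03 [ 0.0683  0.0131 -0.0376] [-0.177  0.766 -0.004] [0.0753 0.     0.2291]
```

servo_tool(moves=[[[0.006,0.0,0.001,0,0,0,255],[0.0123,0.0002,0.0028,0,0,0,255],[0.015,0.0008,0.0029,0,0,0,255],[0.0178,0.0014,0.0028,0,0,0,255],[0.0205,0.002,0.0027,0,0,0,255],[0.0232,0.0026,0.0024,0,0,0,255],[0.0259,0.0033,0.002,0,0,0,255]]])

```text
time: 30.3
tcp_pos: [0.612, -0.1115, 0.2685]
orientation: [-0.043, 0.918, 0.106, 0.381]
wrist_force: [-5.8, -2.6, 4.1]
grip_width: -0.005
```

```bash
python3 path.py; python3 - <<'E'
from plan import *
for c in("side","top"):
    im=grab_frame(c)[:,:,::-1];cv2.imwrite(f"pics/{c}12.png",im)
    a=im[165:285,245:365] if c=="side" else im[115:215,275:375]
    cv2.imwrite(f"pics/{c}12z.png",cv2.resize(a,None,fx=5,fy=5,interpolation=cv2.INTER_CUBIC))
E
```

```text
case [ 0.03197926 -0.00074796  0.26846247]
1.45 [-0.014  -0.0025  0.001 ] [ 0.002  0.001 -0.003] [0.0178 0.     0.2695]
1.4 [-0.0113 -0.0018  0.0011] [ 0.002  0.001 -0.003] [0.0206 0.     0.2696]
1.3 [-0.0058 -0.0006  0.0009] [ 0.002  0.001 -0.003] [0.0262 0.     0.2694]
1.2 [-0.0004  0.0007  0.0002] [ 0.002  0.001 -0.003] [0.0317 0.     0.2687]
1.1 [ 0.0049  0.0019 -0.0011] [ 0.002  0.001 -0.003] [0.0372 0.     0.2674]
1.0 [ 0.0101  0.0031 -0.0029] [ 0.002  0.001 -0.003] [0.0425 0.     0.2656]
0.9 [ 0.015   0.0042 -0.0053] [ 0.002  0.001 -0.003] [0.0476 0.     0.2632]
0.8 [ 0.0197  0.0053 -0.0081] [ 0.002  0.001 -0.003] [0.0524 0.     0.2604]
0.7 [ 0.0244  0.0064 -0.0102] [-0.017  0.085 -0.003] [0.0572 0.     0.2583]
0.6 [ 0.028   0.0072 -0.0133] [-0.04   0.182 -0.003] [0.0609 0.     0.2552]
0.5 [ 0.0312  0.008  -0.0167] [-0.062  0.279 -0.003] [0.0642 0.     0.2517]
0.4 [ 0.0341  0.0087 -0.0205] [-0.085  0.377 -0.003] [0.0672 0.     0.248 ]
0.3 [ 0.0367  0.0093 -0.0245] [-0.108  0.474 -0.003] [0.0698 0.     0.2439]
0.2 [ 0.0388  0.0097 -0.0288] [-0.13   0.572 -0.003] [0.072  0.     0.2396]
0.1 [ 0.0405  0.0101 -0.0333] [-0.153  0.669 -0.003] [0.0737 0.     0.2351]
0.05 [ 0.0412  0.0103 -0.0356] [-0.164  0.718 -0.003] [0.0744 0.     0.2328]
0 [ 0.0417  0.0104 -0.038 ] [-0.176  0.766 -0.003] [0.075  0.     0.2305]
-0.03 [ 0.042   0.0105 -0.0394] [-0.176  0.766 -0.003] [0.0753 0.     0.2291]
```

View pics/side12z.png

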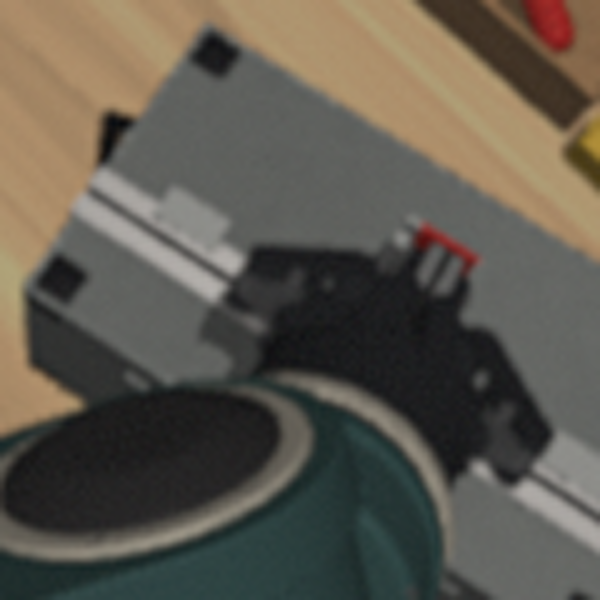

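View pics/top12z.png

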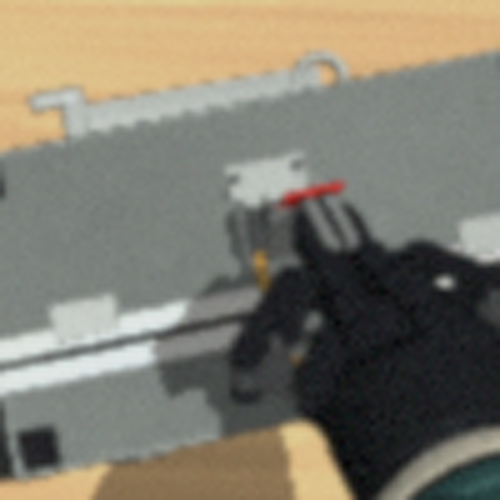

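servo_tool(moves=[[[0.0023,0.0014,-0.0005,0,0,0,255],[0.0049,0.0019,-0.0011,0,0,0,255],[0.0075,0.0025,-0.002,0,0,0,255],[0.0101,0.0031,-0.0029,0,0,0,255],[0.0101,0.0031,-0.0029,0,0,0,255]]])

```text
time: 31.02
tcp_pos: [0.6221, -0.1085, 0.2654]
orientation: [-0.043, 0.918, 0.106, 0.381]
wrist_force: [-3.1, -1.6, 3.2]
grip_width: -0.003
```

```bash
python3 - <<'E'
from plan import *
for c in("side","top"):
    im=grab_frame(c)[:,:,::-1];cv2.imwrite(f"pics/{c}13.png",im)
    a=im[165:285,245:365] if c=="side" else im[115:215,275:375]
    cv2.imwrite(f"pics/{c}13z.png",cv2.resize(a,None,fx=5,fy=5,interpolation=cv2.INTER_CUBIC))
E
```

```text
(no output)
```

View pics/side13z.png

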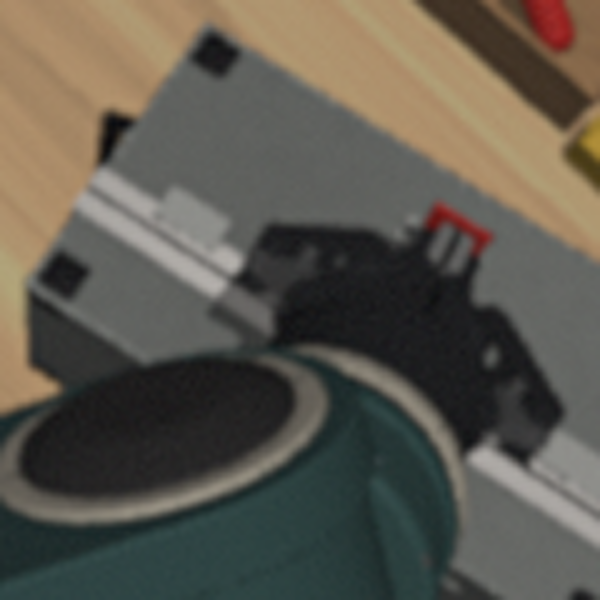

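View pics/top13z.png

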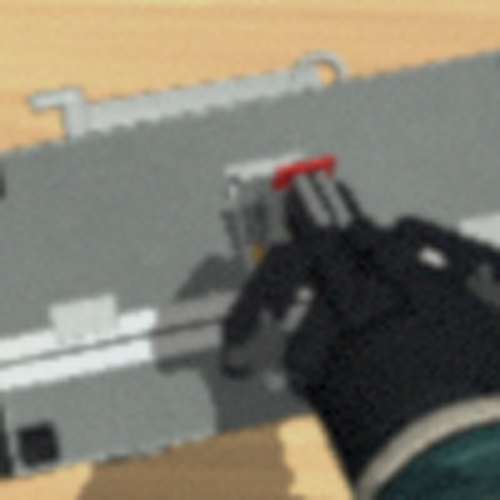

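servo_tool(moves=[[[0.0025,0.0006,-0.0012,0,0,0,255],[0.0049,0.0011,-0.0024,0,0,0,255],[0.0073,0.0016,-0.0038,0,0,0,255],[0.0096,0.0022,-0.0052,0,0,0,255]]])

```text
time: 31.62
tcp_pos: [0.6317, -0.1062, 0.2604]
orientation: [-0.043, 0.918, 0.106, 0.381]
wrist_force: [-3.7, -2.6, 5.3]
grip_width: 0.002
```

servo_tool(moves=[[[0.0024,0.0006,-0.001,-0.009,0.04,0,255],[0.0047,0.0011,-0.0021,-0.018,0.084,0,255],[0.0065,0.0015,-0.0036,-0.03,0.13,0,255],[0.0083,0.0019,-0.0052,-0.04,0.182,0,255],[0.01,0.0023,-0.0069,-0.05,0.23,0,255],[0.0115,0.0027,-0.0086,-0.063,0.279,0,255]]])

```text
time: 32.38
tcp_pos: [0.6428, -0.1034, 0.251]
orientation: [-0.028, 0.963, 0.111, 0.244]
wrist_force: [-3.7, -0.8, 1.3]
grip_width: 0.0
```

servo_tool(moves=[[[0.0015,0.0004,-0.0019,-0.012,0.05,0,255],[0.0029,0.0007,-0.0038,-0.023,0.097,0,255],[0.0042,0.001,-0.0058,-0.035,0.146,0,255],[0.0055,0.0013,-0.0078,-0.046,0.195,0,255],[0.0066,0.0015,-0.01,-0.057,0.243,0,255],[0.0076,0.0017,-0.0121,-0.068,0.292,0,255]]])

```text
time: 33.12
tcp_pos: [0.6505, -0.1016, 0.2388]
orientation: [-0.012, 0.989, 0.114, 0.098]
wrist_force: [0.1, -0.2, 0.7]
grip_width: -0.002
```

```bash
python3 path.py|tail -6; python3 - <<'E'
from plan import *
for c in("side","top"):
    im=grab_frame(c)[:,:,::-1];cv2.imwrite(f"pics/{c}14.png",im)
    a=im[165:285,245:365] if c=="side" else im[115:215,275:375]
    cv2.imwrite(f"pics/{c}14z.png",cv2.resize(a,None,fx=5,fy=5,interpolation=cv2.INTER_CUBIC))
E
```

```text
0.3 [-0.0018 -0.0007  0.0051] [ 0.022 -0.1   -0.003] [0.0698 0.     0.2439]
0.2 [ 0.0003 -0.0002  0.0008] [-0.    -0.002 -0.003] [0.072  0.     0.2396]
0.1 [ 0.002   0.0002 -0.0037] [-0.023  0.095 -0.003] [0.0737 0.     0.2351]
0.05 [ 0.0027  0.0003 -0.006 ] [-0.034  0.144 -0.003] [0.0744 0.     0.2328]
0 [ 0.0032  0.0005 -0.0083] [-0.046  0.192 -0.003] [0.075  0.     0.2305]
-0.03 [ 0.0035  0.0005 -0.0098] [-0.046  0.192 -0.003] [0.0753 0.     0.2291]
```

View pics/top14z.png

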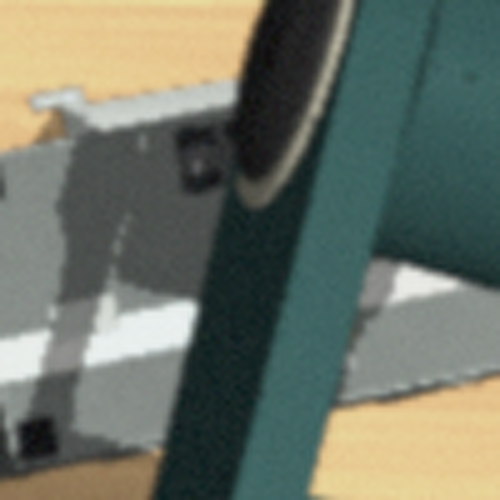

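View pics/side14z.png

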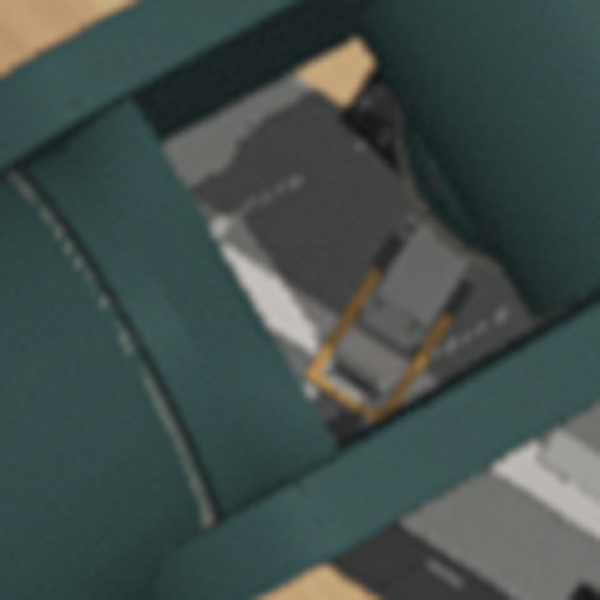

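servo_tool(moves=[[[0.001,0.0,-0.0018,-0.012,0.05,0,255],[0.002,0.0002,-0.0037,-0.023,0.095,0,255],[0.0027,0.0003,-0.006,-0.034,0.144,0,255],[0.003,0.0004,-0.0072,-0.046,0.192,0,255],[0.003,0.0004,-0.0072,-0.046,0.192,0,255]]])

```text
time: 33.85
tcp_pos: [0.6538, -0.1011, 0.2314]
orientation: [-0.0, 0.993, 0.115, 0.001]
wrist_force: [0.0, 0.1, 0.1]
grip_width: -0.003
```

servo_tool(moves=[[[0,0,-0.0005,0,0,0,255],[0,0,-0.001,0,0,0,255],[0,0,-0.001,0,0,0,255]]])

```text
time: 34.22
tcp_pos: [0.6534, -0.1014, 0.2313]
orientation: [0.0, 0.993, 0.115, 0.002]
wrist_force: [-0.3, -0.3, -0.1]
grip_width: 0.001
```

servo_tool(moves=[[[0,0,-0.0005,0,0,0,255],[0,0,-0.001,0,0,0,255],[0,0,-0.001,0,0,0,255]]])

```text
time: 34.6
tcp_pos: [0.6536, -0.1014, 0.2303]
orientation: [0.0, 0.993, 0.115, 0.001]
wrist_force: [-0.7, 0.2, 1.6]
grip_width: -0.002
```

servo_tool(moves=[[[0,0,-0.0005,0,0,0,255],[0,0,-0.0005,0,0,0,255]]])

```text
time: 34.85
tcp_pos: [0.6537, -0.1014, 0.23]
orientation: [0.0, 0.993, 0.115, 0.002]
wrist_force: [-1.5, -0.3, 4.5]
grip_width: 0.001
```

servo_tool(moves=[[[0,0,-0.0005,0,0,0,255],[0,0,-0.0008,0,0,0,255],[0,0,-0.0008,0,0,0,255]]])

```text
time: 35.22
tcp_pos: [0.6537, -0.1014, 0.2298]
orientation: [0.0, 0.993, 0.115, 0.002]
wrist_force: [-2.5, -0.2, 8.6]
grip_width: -0.003
```

servo_tool(moves=[[[0,0,-0.0005,0,0,0,255],[0,0,-0.001,0,0,0,255],[0,0,-0.001,0,0,0,255]]])

```text
time: 35.6
tcp_pos: [0.6538, -0.1014, 0.2296]
orientation: [0.0, 0.993, 0.115, 0.002]
wrist_force: [-5.4, 0.4, 13.4]
grip_width: 0.0
```

servo_tool(moves=[[[-0.0003,0,-0.0004,0,0,0,255],[-0.0003,0,-0.0004,0,0,0,255],[-0.0003,0,-0.0004,0,0,0,255],[-0.0003,0,-0.0004,0,0,0,255]]])

```text
time: 36.1
tcp_pos: [0.6537, -0.1014, 0.2296]
orientation: [0.0, 0.993, 0.115, 0.003]
wrist_force: [-3.1, 0.4, 16.2]
grip_width: 0.002
```

servo_tool(moves=[[[0,0,0.004,0,0,0,255],[0,0,0.03,0,0,0,255],[0,0,0.08,0,0,0,255],[-0.03,-0.05,0.12,0,0,0,255],[-0.07,-0.1,0.12,0,0,0,255],[-0.12,-0.15,0.12,0,0,0,255],[-0.17,-0.2,0.12,0,0,0,255],[-0.21,-0.25,0.12,0,0,0,255]]])

```text
time: 37.1
tcp_pos: [0.4586, -0.3324, 0.3473]
orientation: [0.0, 0.993, 0.115, 0.001]
wrist_force: [0.6, -1.0, 0.2]
grip_width: 0.003
```

```bash
python3 - <<'E'
from plan import *
s,_=cur();print(s["time"],s["tcp_pos"])
for c in("side","top"):
    im=grab_frame(c)[:,:,::-1];cv2.imwrite(f"pics/{c}15.png",im)
    a=im[165:310,235:405] if c=="side" else im[115:230,255:405]
    cv2.imwrite(f"pics/{c}15z.png",cv2.resize(a,None,fx=4.5,fy=4.5,interpolation=cv2.INTER_CUBIC))
E
```

```text
37.1 [ 0.45864975 -0.33241616  0.34727823]
```

View pics/side15z.png

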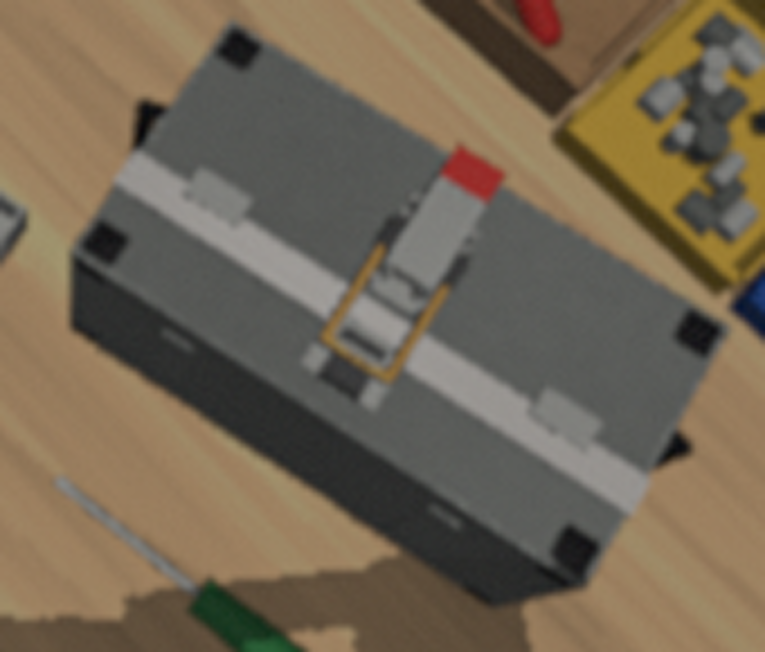

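View pics/top15z.png

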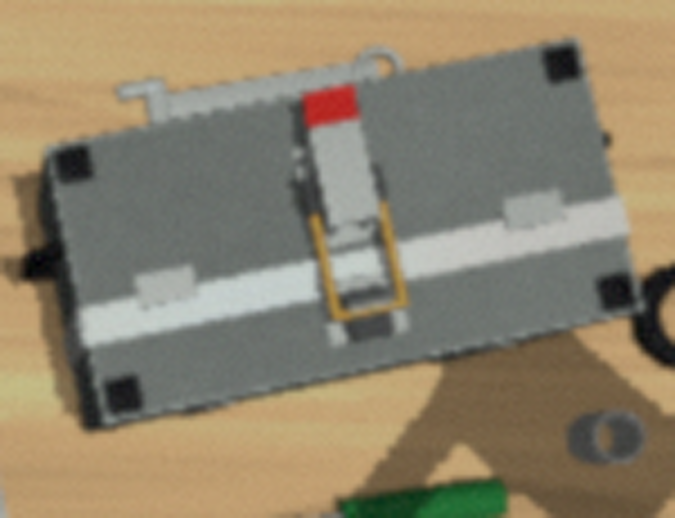

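The seam is closed: no dark line shows between the flanges. The lever lies flat with its red tip at zoomed (473,175) in the side view. The bail bar sits in the keeper at zoomed (360,360).

```bash
python3 -c "
from workcell import *
print(hand_in())"
```

```text
the job is handed in; nothing more can be done
None
```

The case is shut and latched, and I handed the job in at about 37 s of the 72 s allowed. `hand_in()` gave no verdict.

- **Lid:** I pressed it onto the seal, reading up to 20 N at the wrist, and held it there.
- **Bail:** The lever was too far forward for this short bail (about 66 mm, fitted from the pictures) to clear the keeper's lip. I drew the lever back to its stop, then pushed the bar under the lip. Drag was about 8 to 11 N, rising to 18 N as it seated. The lever then stood at about 1.43 rad and the bail at about 1.1 rad.
- **Lever:** I pressed it over past centre, reading up to about 8 N, and then home at 16 N.

**Last checks:** After I backed away, both pictures show the lever lying flat, the bail hooked in the keeper and no gap at the seam. The tape roll, coupling, screwdriver and wrench look untouched where they show in the last pictures; I did not measure them. The highest force reading I saw on the case was about 20 N, but readings came only at the end of each move.

**What was uncertain or went wrong:**
- The joint angles are estimates from images and contact; they could not be read directly.
- My first push down on the bail only brushed its side, and the second left the bar right at the lip, so I had to reset the lever before hooking it.
- Camera fits of the case disagreed with each other by a few pixels in places, about 2 to 7 mm, so I relied on force for the final contacts.

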